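Present the top-heavy bottle upright in its carrying cradle

TASK

Take the bottle cradle by its wooden handle, lift it clear of the bar, bring the freely tilting bottle upright on the spot and keep it so for about two seconds. Carry it over to the round cork mat with the bottle upright, present it there, still held up and upright, for a good five seconds, then set the cradle down gently in the middle of the mat and let go; the bottle may then sink back softly onto its stop. Balance the bottle only by moving the cradle, without touching it, and leave the other tableware alone.

Things in the scene. Friction and masses are not known exactly. Their poses are not given: they have to be found in the camera images.
- cradle: Loose cradle, 0.42 kg without bottle: round dark wooden base (150 mm wide, 12 mm thick), two steel strips (6 mm thick, 22 mm wide) up from it at x = +-62 mm, a wooden handle bar across their tops. Origin: centre of the base's underside, z up, x along bar and bottle pivot, which is at (0, 0, 112 mm). At the start x points away from the robot within 0.6 rad.
- handle (a point): Centre of the cradle's wooden handle bar, at (0, 0, 260 mm) in the cradle, axes as the cradle's. The bar is 136 mm long (x), 24 mm wide (y), 40 mm high: grip it here from above, fingers closing along y. Its underside is 26 mm above the upright bottle's top.
- bottle: Green bottle, steel stopper, 194 mm tall, 62 mm wide, pivoted in the cradle about their common x. Origin on the pivot, 92 mm above its foot; z towards the stopper. Turns about x from -0.3 to +0.3 rad against the cradle, to stops; starts at rest on the + stop (top towards cradle -y). A weak spring, 0.015 N m/rad, pulls its z to the cradle's z. Pivot damping 0.0006 N m s/rad, friction 0.0001 N m.
- stopper (a point): Top of the heavy stopper, 102 mm above the pivot, axes as the bottle's. Nominal bottle: 0.55 kg (real 0.9 to 1.15 times), centre of mass 4.2 mm above the pivot (gravity overturns with 0.0225 N m per rad of lean), inertia about the pivot 0.0031 kg m2. Gravity beats the spring; it falls with time constant 0.65 s. A slow cradle tilt of 0.08 to 0.13 rad the other way frees it from its stop.
- mat: Fixed round cork mat, 220 mm diameter, 10 mm thick, lying on the bar. Origin: centre of its underside.
- mill: Wooden salt mill standing on the bar beyond the work, 140 mm tall, 52 mm diameter; leave it alone. Origin: centre of its underside.
- mug: White mug, 90 mm tall, 80 mm diameter, handle at its +y; leave it alone. Origin: centre of its underside.
- bowl: Blue bowl, 55 mm tall, 130 mm diameter; leave it alone. Origin: centre of its underside.
Mind the look-alikes: they are no part of the job. Of the things like the mat, leave any that is turquoise; of the rest the smaller one is meant.

How it is judged:
On the way, in this order (a step that is already met when the one before it is completed fails the run):
1. the cradle is held clear of the bar away from the mat (underside above 25 mm, more than 200 mm from the mat's centre) with the bottle upright within 0.1 rad, for 1.5 s (height (world z) of cradle above 0.025 m and horizontal distance between cradle and mat above 0.2 m and angle between bottle's own z axis and vertical below 0.1 rad), for 1.5 s.
2. the cradle is held over the mat (within 50 mm of its centre, underside above 30 mm) with the bottle upright within 0.1 rad, for 5 s (height (world z) of cradle above 0.03 m and horizontal distance between cradle and mat below 0.05 m and angle between bottle's own z axis and vertical below 0.1 rad), for 5 s.
At the end, for the whole second after the job is handed in: The cradle stands flat on the cork mat (underside 6 to 14 mm above the bar, tilt under 0.05 rad), its centre within 30 mm of the mat's, released and still (under 0.02 m/s), and the bottle has come to rest (under 0.1 rad/s) (horizontal distance between cradle and mat below 0.03 m and height (world z) of cradle between 0.006 and 0.014 m and angle between cradle's own z axis and vertical below 0.05 rad and linear speed of cradle below 0.02 m/s and angular speed of bottle below 0.1 rad/s); the robot touches nothing.
It fails at once if the bottle is touched or leaned against something (over 1 N) (contact force between bottle and anything else above 1 N).
It fails at once if the bottle swings or slams faster than 2 rad/s (angular speed of bottle above 2 rad/s).
It fails at once if between the start (160 mm around it) and the mat (60 mm around its centre) the bottle leans more than 0.2 rad (distance of cradle from where it was at the start of the episode above 0.16 m and horizontal distance between cradle and mat above 0.06 m and angle between bottle's own z axis and vertical above 0.2 rad).
It fails at once if the cradle comes down on the mat hard (faster than 0.45 m/s with its underside less than 10 mm above the mat) (height (world z) of cradle below 0.02 m and horizontal distance between cradle and mat below 0.1 m and linear speed of cradle above 0.45 m/s).
It fails at once if the other tableware is moved more than 20 mm (distance of any of mill, mug, bowl from where it was at the start of the episode above 0.02 m).
It also fails if it takes over 72 s, if anything falls off the work surface, if the arm or the gripper's body presses on something with over 40 N, if the wrist force passes 120 N, or if a joint passes its speed limit or range.

ROBOT

A 6-joint arm with a two-finger parallel gripper is mounted at the origin on the work surface. World frame = base frame: x ahead of the robot, y to its left, z up, the work surface at z = 0. Lengths are in m, angles in rad, forces in N, time in s.
With the tool pointing down it reaches from about 0.225 to 0.875 m from the base axis. Payload 3.4 kg.
Tool frame: the origin (TCP) lies at the very end of the fingers, on their centre line; the grasp point (between the pads) lies manip.grip_point_offset behind it (manip.grip_point_offset is the distance from the TCP to the grasp point, in m); z points along the fingers, y is the line along which they close (so a half turn about z gives the same grasp; the last joint's range is limited). The gripper opens to 85 mm and grips with 20 to 120 N. Pads are 22 mm wide; open, the fingers measure 114 mm over their backs; the gripper's body (76 mm by 85 mm) begins 54 mm behind the grasp point. The pads swing forward as they close: fully open they stand 13 mm farther back than shut.
Start: joints at [-1.331, 0.276, 1.505, -0, 1.361, -0.121], TCP at [0.203, -0.538, 0.231] pointing down, gripper open.
Joint ranges: [-2.89, 2.89], [-0.75, 2.08], [0.22, 2.7], [-1.18, 4.32], [0.11, 2.71], [-2.7, 2.7]. Speed limits (rad/s): [2.57, 2.57, 3.14, 3.14, 3.14, 3.14].

INTERFACE

Orientations are given as a unit quaternion [w, x, y, z].
In Python, from rig import manip gives the robot as it stands.
- The arm moves only by the shell command python3 -m pendant 'ROWS' [FORCE]. ROWS is JSON, a list of rows, each an object of numbers: "jaw": the opening, from -1 (shut) to 1 (fully open); "tx", "ty", "tz": the shift along the world's x, y, z in cm; "ax", "ay", "az": the turn, a rotation vector about the world's x, y, z in degrees. In form: [{"jaw": .., "tx": .., "ty": .., "tz": .., "ax": .., "ay": .., "az": ..}, ...]. A call has 1 to 10 rows; each row is the pose to reach, as a shift and turn from the pose commanded when the call began; what a row does not reach only later rows make up. A row lasts 1/8 s, in which the tool goes at most 62.5 mm and 10.7 degrees, less where a joint would pass 70% of its speed; a pose out of reach is approached as far as the arm can. A call with a gripper value outside its range is refused whole. The fingers move at their own pace and stop on an object; FORCE is the grip in N (left out, the last holds). Time passes only in rows, so rows that repeat a pose let the fingers close. It gives the time, the measured TCP pose, the force, the opening and the grip force at its end, in the units of the state.
- manip.get_state(): the state, without advancing time (a new reading comes with each control period).
- manip.get_image(name): name is "scene" or "top"; returns a dict with "pixels" (480x640x3 uint8, blue, green, red), "depth" (480x640 float32, m along the optical axis (not along the pixel's ray), 0 where there is no reading), "fx", "fy", "cx", "cy" (pixels), "pose" (4x4, takes a point from camera to world coordinates). Camera axes: x right, y down, z forward; pixel columns grow to the right and rows downward; lengths in m; the calibration is good to about 2 mm. A picture is of the moment at which its call begins.
- manip.sign_off(): hands the job in; it is judged then, once.
The state is a dict: "clock": time; "qpos": joint angles; "qd": joint speeds; "effort": joint torques, N m; "position": TCP position; "ee_rot": TCP orientation; "contact_force": force on the tool from outside, world axes, zero at the start; "moment": the same for the moment, N m; "width": finger opening in m; "gripper_force": force on a finger pad.
Only numpy, scipy, OpenCV 4.12 (cv2) and the standard library are available. Lean on these libraries where they do the work, as an engineer would, in place of code of your own. Each camera call takes 0.05 s, during which the arm holds its last target. There are 200 camera calls.

## Working session

There is one attempt and no reset: what is moved stays moved. The work goes in short steps, Python scripts to look and compute and a shell command to move; the robot and the scene stay as the last step left them, time stands still between calls to the robot, and variables do not carry over. Pictures are saved under pics/ and viewed, at most 10 in all, crops included, and the job is handed in when it is done.

```bash
mkdir -p pics; ls; cat > h.py <<'E'
import numpy as np, cv2
from rig import manip
def grab(n):
    im=manip.get_image(n); return im
def pts(im):
    d=im["depth"]; v,u=np.mgrid[0:d.shape[0],0:d.shape[1]]
    P=np.stack([(u-im["cx"])/im["fx"]*d,(v-im["cy"])/im["fy"]*d,d],-1)
    T=np.array(im["pose"]); W=P@T[:3,:3].T+T[:3,3]; W[d<=0]=np.nan
    return W
E
python3 - <<'E'
from h import *
for n in("scene","top"):
    im=grab(n); cv2.imwrite(f"pics/{n}0.png",im["pixels"]); np.savez(f"{n}0.npz",**im)
    print(n,np.array(im["pose"]).round(3).tolist(),im["fx"])
s=manip.get_state();print(s,manip.grip_point_offset)
E
```

```text
pics
scene [[0.245, 0.537, -0.807, 1.331], [0.97, -0.144, 0.198, -0.328], [-0.009, -0.831, -0.556, 0.721], [0.0, 0.0, 0.0, 1.0]] 440.36200019311696
top [[0.015, -0.991, 0.136, 0.344], [-1.0, -0.015, 0.0, -0.162], [0.002, -0.136, -0.991, 1.57], [0.0, 0.0, 0.0, 1.0]] 550.7540592031241
{'clock': 0.1, 'qpos': array([-1.33097360e+00,  2.76546746e-01,  1.50600139e+00,  3.50612940e-05,
        1.36071215e+00, -1.21035926e-01]), 'qd': array([-0.00103467, -0.00232798, -0.00282059,  0.00030308, -0.00086532,
        0.0001776 ]), 'effort': array([ 1.03030517e-03, -4.17700410e+01, -2.46404940e+01, -2.48930437e-04,
        5.79579355e-03,  3.06789325e-06]), 'position': array([ 0.20289485, -0.53751225,  0.23051972]), 'ee_rot': array([-8.33359325e-04,  9.83767056e-01,  1.79448275e-01, -3.23818947e-05]), 'contact_force': array([ 0.32990082, -0.16515686, -0.49462426]), 'moment': array([0.00412897, 0.00574952, 0.00204803]), 'gripper_force': 0.0, 'width': 0.08541950318786158} 0.0187
```

View pics/scene0.png

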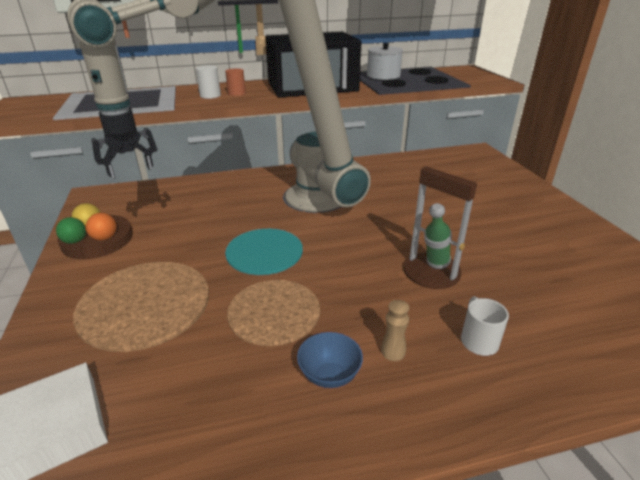

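View pics/top0.png

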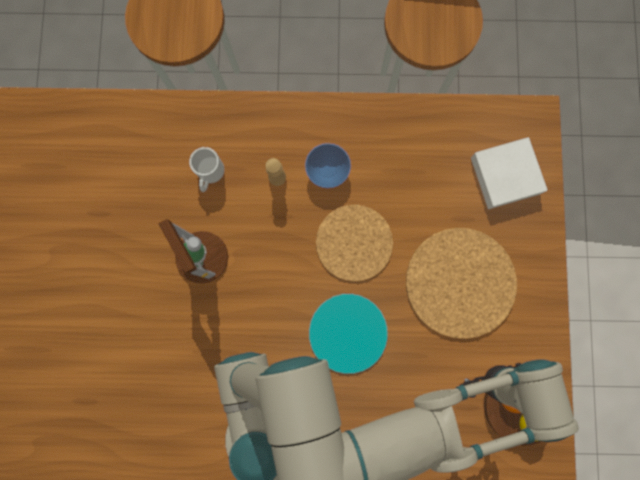

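The scene view shows the cradle at about (437,245), with its handle at (447,183) and the stopper at (437,210). The target is the small cork mat, at scene (274,311) and top (354,243). The turquoise mat and the larger cork mat are the decoys. Next I measure handle, base, mat and bottle from both views.

```bash
python3 - <<'E'
from h import *
for n,box in(("scene",(390,160,490,300)),("top",(150,205,240,290))):
    im=dict(np.load(f"{n}0.npz")); W=pts(im); hsv=cv2.cvtColor(im["pixels"],cv2.COLOR_BGR2HSV)
    x0,y0,x1,y1=box; w=W[y0:y1,x0:x1].reshape(-1,3); h=hsv[y0:y1,x0:x1].reshape(-1,3)
    b=w[(w[:,2]>.235)&(w[:,2]<.3)]
    print(n,"bar",len(b),b[:,2].max(),np.percentile(b[:,2],[5,50,95]))
    t=b[b[:,2]>np.percentile(b[:,2],97)-.006]; r=cv2.minAreaRect((t[:,:2]*1000).astype(np.float32)); print(" top rect mm",r)
    c=b[:,:2]-b[:,:2].mean(0); u,s,v=np.linalg.svd(c,full_matrices=False); print(" axis",v[0],np.arctan2(v[0,1],v[0,0]))
    p=c@v[0]; print(" mid",b[:,:2].mean(0)+v[0]*(p.max()+p.min())/2,"len",p.max()-p.min())
    g=w[(h[:,0]>40)&(h[:,0]<85)&(h[:,1]>70)]; print(" green",np.nanmean(g,0))
    st=w[(h[:,1]<50)&(h[:,2]>110)&(w[:,2]>.185)&(w[:,2]<.225)]; print(" stopper",len(st),st.mean(0))
    d=w[(w[:,2]>.008)&(w[:,2]<.016)]; r=cv2.minEnclosingCircle((d[:,:2]*1000).astype(np.float32)); print(" base",len(d),r)
    for nm,m in(("cork",((W[...,2]>.004)&(W[...,2]<.016))),):
        m=m.astype(np.uint8); k,l,stt,ce=cv2.connectedComponentsWithStats(cv2.morphologyEx(m,cv2.MORPH_OPEN,np.ones((3,3))))
        for i in range(1,k):
            if stt[i,4]>800:
                q=W[l==i]; ctr,rad=cv2.minEnclosingCircle((q[:,:2]*1000).astype(np.float32))
                print("  blob",ce[i].round(),stt[i,4],q.mean(0).round(4),np.round(ctr),round(rad),im["pixels"][l==i].mean(0).round())
    for nm,(bx) in (("z>40mm",None),):
        m=((W[...,2]>.035)&(W[...,2]<.35)).astype(np.uint8);k,l,stt,ce=cv2.connectedComponentsWithStats(m)
        for i in range(1,k):
            if stt[i,4]>150: q=W[l==i]; print("  tall",ce[i].round(),stt[i,4],np.nanmin(q,0).round(3),np.nanmax(q,0).round(3))
E
```

```text
scene bar 1126 0.2814740873758286 [0.24251048 0.26496097 0.2800551 ]
 top rect mm ((500.0938720703125, 190.27923583984375), (136.586669921875, 27.955097198486328), 30.83298683166504)
 axis [0.84782403 0.53027768] 0.5589280564255252
 mid [0.50302604 0.18474324] len 0.13752618281418444
 green [0.51593623 0.18556708 0.10661227]
 stopper 301 [0.51354613 0.18109536 0.2038405 ]
 base 1127 ((499.1098327636719, 188.7262420654297), 76.64320373535156)
  blob [264. 250.] 2742 [ 0.3004 -0.2294  0.0094] [ 292. -228.] 113 [120. 123.  54.]
  blob [429. 272.] 1185 [0.5137 0.1756 0.0111] [499. 189.] 77 [37. 50. 72.]
  blob [141. 306.] 8183 [ 0.4579 -0.5458  0.0136] [ 434. -543.] 162 [ 82. 114. 151.]
  blob [273. 312.] 4686 [ 0.5563 -0.2443  0.0096] [ 548. -245.] 112 [ 82. 114. 150.]
  tall [482.  64.] 21846 [-1.312  0.25   0.035] [-0.381  1.817  0.35 ]
  tall [209.  78.] 14148 [-1.297 -0.718  0.075] [-0.683  0.147  0.35 ]
  tall [45. 90.] 8099 [-1.299 -1.349  0.077] [-0.684 -0.777  0.35 ]
  tall [464. 102.] 845 [-0.718  0.653  0.035] [-0.671  1.286  0.073]
  tall [331. 156.] 5554 [-0.718 -0.079  0.03
[... 813 characters left out ...]
0.14860468]
 stopper 139 [0.51102801 0.17173584 0.20828432]
 base 1016 ((520.160400390625, 211.51763916015625), 163.06512451171875)
  blob [354. 243.] 3493 [ 0.5404 -0.2389  0.0106] [ 543. -241.] 112 [ 84. 136. 175.]
  blob [348. 333.] 3786 [ 0.2873 -0.2257  0.0108] [ 287. -225.] 112 [151. 157.  26.]
  tall [510. 172.] 3243 [ 0.648 -0.782  0.035] [ 0.845 -0.579  0.063]
  tall [328. 161.] 524 [ 0.69  -0.225  0.035] [ 0.82  -0.098  0.065]
  tall [205. 165.] 517 [0.677 0.141 0.035] [0.791 0.219 0.099]
  tall [274. 170.] 335 [ 0.708 -0.038  0.036] [0.753 0.008 0.143]
  tall [186. 249.] 1434 [0.431 0.15  0.036] [0.558 0.24  0.29 ]
  tall [245. 422.] 4433 [-0.055 -0.052  0.117] [0.241 0.116 0.349]
```

```bash
python3 -m pendant '[{"jaw":1,"tx":2,"ty":5,"tz":3},{"jaw":1,"tx":4,"ty":10,"tz":6,"az":2},{"jaw":1,"tx":6,"ty":15,"tz":9,"az":4},{"jaw":1,"tx":8.2,"ty":20.5,"tz":12,"az":6},{"jaw":1,"tx":10.4,"ty":26,"tz":13,"az":8},{"jaw":1,"tx":12.6,"ty":31.5,"tz":13,"az":10.2},{"jaw":1,"tx":14.8,"ty":37,"tz":13,"az":10.2},{"jaw":1,"tx":17,"ty":42.5,"tz":13,"az":10.2},{"jaw":1,"tx":19.2,"ty":48,"tz":13,"az":10.2},{"jaw":1,"tx":21.4,"ty":53.5,"tz":13,"az":10.2}]' 30
python3 -m pendant '[{"jaw":1,"tx":2.2,"ty":5.5,"tz":0},{"jaw":1,"tx":4.4,"ty":11,"tz":0},{"jaw":1,"tx":6.6,"ty":16.5},{"jaw":1,"tx":8,"ty":19.4},{"jaw":1,"tx":8,"ty":19.4},{"jaw":1,"tx":8,"ty":19.4}]'
python3 - <<'E'
from h import *
s=manip.get_state();print(s["clock"],s["position"],s["ee_rot"],s["qpos"])
im=grab("scene");np.savez("scene1.npz",**im)
i2=grab("top");a=cv2.resize(im["pixels"][100:320,340:560],None,fx=1.8,fy=1.8,interpolation=cv2.INTER_CUBIC);b=cv2.resize(i2["pixels"][150:370,90:310],None,fx=1.8,fy=1.8)
cv2.imwrite("pics/c1.png",np.hstack([a,b]))
E
```

```text
0.1 [ 0.20289485 -0.53751225  0.23051972] [-8.33359325e-04  9.83767056e-01  1.79448275e-01 -3.23818947e-05] [-1.33097360e+00  2.76546746e-01  1.50600139e+00  3.50612940e-05
  1.36071215e+00 -1.21035926e-01]invalid input at $[0]: expected keys jaw, tx, ty, tz, ax, ay, az
invalid input at $[0]: expected keys jaw, tx, ty, tz, ax, ay, az
```

View pics/c1.png

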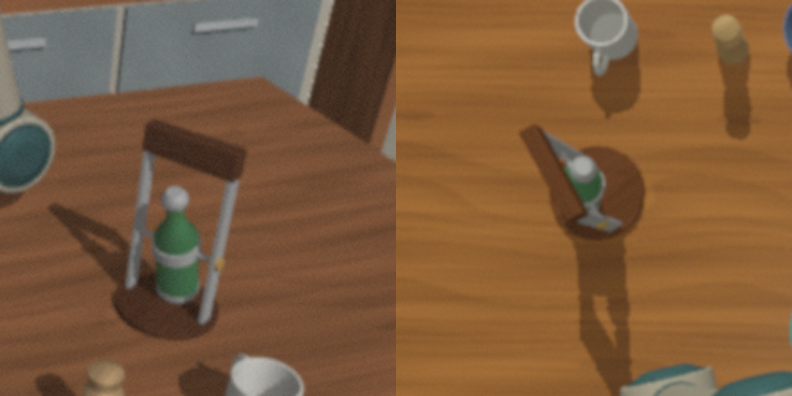

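The rows were refused because every key is needed, so nothing moved. The crop shows the whole bottle between the strips, stopper at about scene pixel (437,210), with nothing in front of it.

```bash
python3 -m pendant '[{"jaw":1,"tx":2,"ty":5,"tz":3,"ax":0,"ay":0,"az":0},{"jaw":1,"tx":4,"ty":10,"tz":6,"ax":0,"ay":0,"az":2},{"jaw":1,"tx":6,"ty":15,"tz":9,"ax":0,"ay":0,"az":4},{"jaw":1,"tx":8.2,"ty":20.5,"tz":12,"ax":0,"ay":0,"az":6},{"jaw":1,"tx":10.4,"ty":26,"tz":13,"ax":0,"ay":0,"az":8},{"jaw":1,"tx":12.6,"ty":31.5,"tz":13,"ax":0,"ay":0,"az":10.2},{"jaw":1,"tx":14.8,"ty":37,"tz":13,"ax":0,"ay":0,"az":10.2},{"jaw":1,"tx":17,"ty":42.5,"tz":13,"ax":0,"ay":0,"az":10.2},{"jaw":1,"tx":19.2,"ty":48,"tz":13,"ax":0,"ay":0,"az":10.2},{"jaw":1,"tx":21.4,"ty":53.5,"tz":13,"ax":0,"ay":0,"az":10.2}]' 30
python3 -m pendant '[{"jaw":1,"tx":2.2,"ty":5.5,"tz":0,"ax":0,"ay":0,"az":0},{"jaw":1,"tx":4.4,"ty":11,"tz":0,"ax":0,"ay":0,"az":0},{"jaw":1,"tx":6.6,"ty":16.5,"tz":0,"ax":0,"ay":0,"az":0},{"jaw":1,"tx":8,"ty":19.4,"tz":0,"ax":0,"ay":0,"az":0},{"jaw":1,"tx":8,"ty":19.4,"tz":0,"ax":0,"ay":0,"az":0}]'
python3 - <<'E'
from h import *
s=manip.get_state();print(s["clock"],s["position"],s["ee_rot"],s["qpos"])
im=grab("scene");np.savez("scene1.npz",**im)
i2=grab("top");np.savez("top1.npz",**i2);a=cv2.resize(im["pixels"][100:320,340:560],None,fx=1.8,fy=1.8,interpolation=cv2.INTER_CUBIC);b=cv2.resize(i2["pixels"][150:370,90:310],None,fx=1.8,fy=1.8)
cv2.imwrite("pics/c2.png",np.hstack([a,b]))
E
```

```text
clock: 1.45
position: [0.4172, -0.0011, 0.3615]
ee_rot: [0.0, 0.964, 0.266, 0.0]
contact_force: [1.6, -0.8, -0.2]
width: 0.0854
gripper_force: 0.0
clock: 2.08
position: [0.4974, 0.1929, 0.3603]
ee_rot: [-0.0, 0.963, 0.268, -0.001]
contact_force: [-0.2, -0.2, 0.7]
width: 0.0852
gripper_force: 0.0
2.075 [0.49744054 0.19292991 0.3602562 ] [-1.44525855e-04  9.63489755e-01  2.67744147e-01 -7.37379696e-04] [2.39374218e-01 1.68175224e-01 1.33747984e+00 2.42737333e-04
 1.63742076e+00 1.26808450e+00]
```

View pics/c2.png

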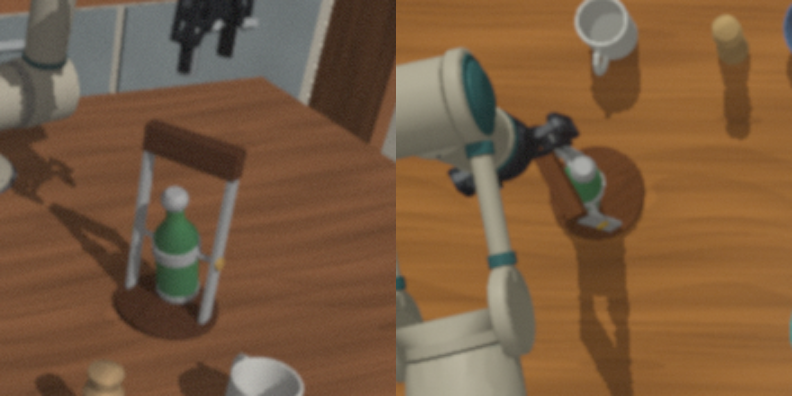

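```bash
python3 -m pendant '[{"jaw":1,"tx":0,"ty":0,"tz":-3,"ax":0,"ay":0,"az":0},{"jaw":1,"tx":0,"ty":0,"tz":-6,"ax":0,"ay":0,"az":0},{"jaw":1,"tx":0,"ty":0,"tz":-9,"ax":0,"ay":0,"az":0},{"jaw":1,"tx":0,"ty":0,"tz":-11,"ax":0,"ay":0,"az":0},{"jaw":1,"tx":0,"ty":0,"tz":-11.7,"ax":0,"ay":0,"az":0},{"jaw":0.2,"tx":0,"ty":0,"tz":-11.7,"ax":0,"ay":0,"az":0},{"jaw":-0.1,"tx":0,"ty":0,"tz":-11.7,"ax":0,"ay":0,"az":0},{"jaw":-0.3,"tx":0,"ty":0,"tz":-11.7,"ax":0,"ay":0,"az":0},{"jaw":-0.5,"tx":0,"ty":0,"tz":-11.7,"ax":0,"ay":0,"az":0}]' 60
python3 -m pendant '[{"jaw":-1,"tx":0,"ty":0,"tz":0,"ax":0,"ay":0,"az":0},{"jaw":-1,"tx":0,"ty":0,"tz":0,"ax":0,"ay":0,"az":0}]'
python3 - <<'E'
from h import *
s=manip.get_state();print(s["clock"],s["position"],s["ee_rot"],s["contact_force"],s["width"],s["gripper_force"])
im=grab("scene");np.savez("scene2.npz",**im)
W=pts(im)
for n in ("scene0","scene2"):
    im=dict(np.load(n+".npz"));W=pts(im);w=W[160:300,390:490].reshape(-1,3);d=w[(w[:,2]>.008)&(w[:,2]<.016)]
    print(cv2.minEnclosingCircle((d[:,:2]*1000).astype(np.float32)))
cv2.imwrite("pics/c3.png",cv2.resize(im["pixels"][120:320,370:520],None,fx=2.5,fy=2.5))
E
```

```text
clock: 3.3
position: [0.4968, 0.1921, 0.2452]
ee_rot: [-0.001, 0.964, 0.266, 0.0]
contact_force: [-1.5, 3.7, 4.0]
width: 0.0232
gripper_force: 59.9
clock: 3.55
position: [0.4968, 0.1921, 0.2451]
ee_rot: [-0.001, 0.964, 0.266, 0.001]
contact_force: [-2.7, 2.8, 4.8]
width: 0.0231
gripper_force: 59.9
3.55 [0.49681129 0.19212334 0.24514186] [-9.72175749e-04  9.63880270e-01  2.66333649e-01  5.17672486e-04] [-2.70239693  2.80798415  4.84954482] 0.02309674489779007 59.88804638385773
((499.1098327636719, 188.7262420654297), 76.64320373535156)
((498.9658203125, 191.1101837158203), 76.07632446289062)
```

View pics/c3.png

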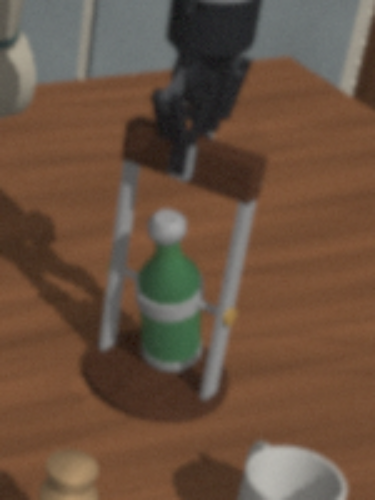

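The cradle is gripped: width 23.1 mm, finger on the bar's centre. Next I lift 60 mm. The helper has a bottle-angle tracker that registers the image against the start view, where θ = +0.3, plus a particle filter and a tilt planner.

```bash
cat > est.py <<'E'
# usage: est.py K phi1 phi2 ... [ / s1 s2 ..]  K images; phi: commanded cradle tilts (deg, abs) of the rows just run; s: shifts along cradle y (mm, abs)
import sys, os, pickle
from h import *
from scipy.optimize import least_squares
from scipy.spatial.transform import Rotation as R
PSI=2*np.arctan2(.26633,.96388); EX=np.array([np.cos(PSI),np.sin(PSI),0]); EY=np.array([-np.sin(PSI),np.cos(PSI),0])
PIV=np.array([.4985,.191,.112])
def tool(s):
    w,x,y,z=s["ee_rot"]; return R.from_quat([x,y,z,w]), np.array(s["position"])
REF=dict(np.load("scene2.npz")); R2=R.from_quat([.96388027,.26633365,.00051767,-.00097218]); p2=np.array([.49681129,.19212334,.24514186])
def refpts():
    W=pts(REF); sl=np.s_[190:290,400:480]; w=W[sl].reshape(-1,3); col=cv2.GaussianBlur(REF["pixels"],(0,0),.8)[sl].reshape(-1,3).astype(float)
    b=(w-PIV)@np.stack([EX,EY,[0,0,1]]).T; b=R.from_rotvec([-.3,0,0]).apply(np.nan_to_num(b,nan=9))
    m=(np.hypot(b[:,0],b[:,1])<.036)&(b[:,2]>-.088)&(b[:,2]<.108)&(np.abs(b[:,0])<.034); return w[m],col[m]
X0,C0=refpts(); TC=np.array(REF["pose"])
def project(X):
    c=(X-TC[:3,3])@TC[:3,:3]; return c[:,0]/c[:,2]*REF["fx"]+REF["cx"], c[:,1]/c[:,2]*REF["fy"]+REF["cy"]
def theta(img,s,guess):
    Rt,pt=tool(s); M=Rt*R2.inv(); I=cv2.GaussianBlur(img,(0,0),.8).astype(np.float32)
    def f(p,full=True):
        Y=R.from_rotvec(EX*(p[0]-.3)).apply(X0-PIV)+PIV; Y=M.apply(Y-p2)+pt; u,v=project(Y)
        S=cv2.remap(I,(u+p[1]).astype(np.float32)[None],(v+p[2]).astype(np.float32)[None],cv2.INTER_LINEAR)[0]
        return np.r_[((S-C0)/12).ravel(), p[1]/.5*3, p[2]/.5*3]
    best=None
    for g in [guess] if guess is not None else np.arange(-.3,.31,.1):
        r=least_squares(f,[g,0,0],loss="soft_l1",diff_step=1e-3,x_scale=[.05,1,1],bounds=([-.4,-6,-6],[.4,6,6]))
        if best is None or r.cost<best.cost: best=r
    return best.x,best.cost
def phi_of(s):
    return float((tool(s)[0]*R2.inv()).as_rotvec()@EX)
# ---- model
DT=1/80; TAU=.03; H=.133
def sim(th,om,par,ph,pv,phc,vv,n):   # n steps, par rows k,f,bias ; phc(j)=commanded phi per step; vv accel along y per step
    k,fr,bi=par
    for j in range(n):
        d=(phc[j]-ph)/TAU; a_ph=(d-pv)/DT*(1-np.exp(-DT/.02)) ; pv=pv+a_ph*DT; ph=ph+pv*DT
        rel=th-ph
        tq=.0225*k*np.sin(th)-.015*(rel-bi)-.0006*(om-pv)+.00231*k*(H*a_ph+vv[j])
        w0=om-pv; w=w0+tq/(.0031*k)*DT; fmax=fr/(.0031*k)*DT
        wrel=(om+tq/(.0031*k)*DT)-pv; wrel=np.sign(wrel)*np.maximum(np.abs(wrel)-fmax,0); om=wrel+pv
        th=th+om*DT; rel=th-ph
        hit=np.abs(rel)>.3; th=np.where(hit,ph+np.sign(rel)*.3,th); om=np.where(hit,pv,om)
    return th,om,ph,pv
def steps(rows,start):
    x=np.r_[start,rows]; return np.concatenate([np.linspace(x[i],x[i+1],11)[1:] for i in range(len(rows))])
def acc(sh):  # shift rows (m) -> accel per step
    if not np.any(sh): return np.zeros(10*len(sh))
    v=np.diff(np.r_[0,sh])/.125; return v  # handled in main
def plan(F,rng,N=14,goal=None):
    q=rng.choice(len(F["th"]),24); par=F["par"][:,q]; th,om=F["th"][q],F["om"][q]; ph0,pv0,c0=F["ph"],F["pv"],F["cmd"]
    def f(u):
        rows=np.r_[u,np.repeat(u[-1],N-len(u))]; t,o,ph,pv=th.copy(),om.copy(),ph0,pv0; st=steps(rows,c0); out=[]
        for i in range(N):
            t,o,ph,pv=sim(t,o,par,ph,pv,st[10*i:10*i+10],np.zeros(10),10)
            w=.4 if i<N-4 else 1
            if i>=3: out+= [w*t.mean()/.03, w*o.mean()/.05, .3*t.std()/.03]
        d=np.diff(np.r_[c0,rows]); return np.r_[out,d/np.radians(1.2)*.4,np.diff(d)/np.radians(1.2)*.4, rows[-1]/.05*.3]
    r=least_squares(f,np.full(8,c0),bounds=(-.2,.2),max_nfev=25,diff_step=1e-3,x_scale=.05); u=r.x
    rows=np.r_[u,np.repeat(u[-1],N-len(u))]; st=steps(rows,c0); t,o,ph,pv=th,om,ph0,pv0; tr=[]
    for i in range(N): t,o,ph,pv=sim(t,o,par,ph,pv,st[10*i:10*i+10],np.zeros(10),10); tr.append((t.mean(),t.std(),o.mean()))
    return u,tr
if __name__=="__main__":
    rng=np.random.default_rng(); a=sys.argv[1:]; K=int(a[0]); a=a[1:]; sh=[]
    if "/" in a: i=a.index("/"); sh=[float(x)/1000 for x in a[i+1:]]; a=a[:i]
    rows=np.radians([float(x) for x in a]); n=3000
    if os.path.exists("F.pkl"): F=pickle.load(open("F.pkl","rb"))
    else:
        F=dict(th=np.full(n,.3),om=np.zeros(n),par=np.stack([rng.uniform(.9,1.15,n),rng.uniform(.5e-4,1.5e-4,n),rng.normal(0,.006,n)]),ph=0.,pv=0.,cmd=0.,v=0.,g=.3,log=[])
    th,om,par,ph,pv=F["th"],F["om"],F["par"],F["ph"],F["pv"]
    if len(rows):
        st=steps(rows,F["cmd"]); A=np.zeros(10*len(rows))
        if sh:
            v=np.diff(np.r_[0,sh])/.125; dv=np.diff(np.r_[F["v"],v]); A=np.repeat(dv/.125,10); F["v"]=v[-1]   # velocity change spread over the row
        th,om,ph,pv=sim(th,om,par,ph,pv,st,A,len(st)); F["cmd"]=rows[-1]
        om=om+rng.normal(0,.006*np.sqrt(len(rows)/8),len(om)); th=th+rng.normal(0,.002,len(th))
    for i in range(K):
        s=manip.get_state(); im=grab("scene"); pm=phi_of(s)
        x,c=theta(im["pixels"],s,None if c_bad else F["g"]) if (c_bad:=False) else theta(im["pixels"],s,F["g"])
        F["g"]=x[0]; rel=x[0]; z=rel+pm; F["log"].append((s["clock"],rel,pm))
        th=th+(pm-ph)*(np.abs(th-ph)>.299); ph=pm
        w=np.exp(-.5*((th-z)/.006)**2)+1e-9; w/=w.sum(); q=rng.choice(len(th),len(th),p=w); th,om,par=th[q],om[q],par[:,q]
        th=th+rng.normal(0,.0006,len(th)); om=om+rng.normal(0,.001,len(om)); par=par+rng.normal(0,1,par.shape)*np.array([[.003],[2e-6],[.0003]]); par[0]=par[0].clip(.85,1.2); par[1]=par[1].clip(2e-5,2e-4)
        print(f"t={s['clock']:.3f} rel={rel:+.4f} phi={pm:+.4f}({np.degrees(pm):+.2f}d) world={z:+.4f} shift={x[1]:.1f},{x[2]:.1f} cost={c:.0f}")
        A=np.zeros(4); A[:]= 0
        th,om,ph,pv=sim(th,om,par,ph,pv,np.full(4,F["cmd"]),A,4)
    F.update(th=th,om=om,par=par,ph=ph,pv=pv)
    print("pos",np.round(s["position"],4),"F: th %.4f+-%.4f om %.4f+-%.4f k %.3f+-%.3f fr %.2g bias %.4f+-%.4f"%(th.mean(),th.std(),om.mean(),om.std(),par[0].mean(),par[0].std(),par[1].mean(),par[2].mean(),par[2].std()))
    pickle.dump(F,open("F.pkl","wb"))
    u,tr=plan(F,rng); c=np.degrees(F["cmd"]); 
    print("plan phi deg:",np.degrees(u).round(2),"\n th:",[f"{t[0]:+.3f}~{t[1]:.3f}" for t in tr],"om",[f"{t[2]:+.2f}" for t in tr])
    print(" ax:",((np.degrees(u)-c)*EX[0]).round(2),"ay:",((np.degrees(u)-c)*EX[1]).round(2))
E
python3 -m pendant '[{"jaw":-1,"tx":0,"ty":0,"tz":0.5,"ax":0,"ay":0,"az":0},{"jaw":-1,"tx":0,"ty":0,"tz":1.5,"ax":0,"ay":0,"az":0},{"jaw":-1,"tx":0,"ty":0,"tz":3,"ax":0,"ay":0,"az":0},{"jaw":-1,"tx":0,"ty":0,"tz":4.5,"ax":0,"ay":0,"az":0},{"jaw":-1,"tx":0,"ty":0,"tz":5.5,"ax":0,"ay":0,"az":0},{"jaw":-1,"tx":0,"ty":0,"tz":6,"ax":0,"ay":0,"az":0},{"jaw":-1,"tx":0,"ty":0,"tz":6,"ax":0,"ay":0,"az":0}]'
time python3 est.py 2; python3 - <<'E'
from est import *
print(len(X0))
s=dict(ee_rot=[-.00097218,.96388027,.26633365,.00051767],position=p2)
for n in("scene0","scene1","scene2"): print(n,theta(np.load(n+".npz")["pixels"],s,.25))
E
```

```text
clock: 4.47
position: [0.4971, 0.191, 0.3047]
ee_rot: [0.0, 0.964, 0.266, 0.0]
contact_force: [0.8, -0.6, -9.6]
width: 0.0232
gripper_force: 59.4
t=4.475 rel=+0.3009 phi=-0.0019(-0.11d) world=+0.2989 shift=0.0,0.0 cost=45
t=4.525 rel=+0.3013 phi=-0.0016(-0.09d) world=+0.2997 shift=0.0,0.0 cost=49
pos [0.4968 0.1909 0.3041] F: th 0.3000+-0.0001 om 0.0236+-0.0125 k 1.024+-0.073 fr 0.0001 bias 0.0002+-0.0061
plan phi deg: [-2.39 -5.01 -4.64 -3.03 -1.36  0.07  1.13  1.61] 
 th: ['+0.264~0.000', '+0.219~0.000', '+0.179~0.001', '+0.144~0.003', '+0.113~0.007', '+0.086~0.011', '+0.063~0.017', '+0.045~0.024', '+0.030~0.031', '+0.020~0.041', '+0.013~0.052', '+0.009~0.064', '+0.008~0.079', '+0.009~0.096'] om ['-0.35', '-0.37', '-0.30', '-0.26', '-0.23', '-0.20', '-0.16', '-0.13', '-0.10', '-0.07', '-0.05', '-0.02', '-0.00', '+0.02']
 ax: [-2.05 -4.3  -3.98 -2.6  -1.17  0.06  0.97  1.38] ay: [-1.23 -2.57 -2.38 -1.55 -0.7   0.04  0.58  0.83]
1260
scene0 (array([0.29028793, 0.        , 0.        ]), np.float64(39.93043045966347))
scene1 (array([0.2900315, 0.       , 0.       ]), np.float64(39.2658717135388))
scene2 (array([0.29957689, 0.        , 0.        ]), np.float64(0.0))
real	0m4.752s
user	0m3.059s
sys	0m0.225s
```

```bash
python3 - <<'E'
s=open("est.py").read()
s=s.replace("    def f(p,full=True):\n","    def f(p):\n        p=p-np.array([1,10,10])\n")
s=s.replace("[g,0,0],loss","[g+1,10,10],loss").replace("([-.4,-6,-6],[.4,6,6])","([.6,4,4],[1.4,16,16])").replace("return best.x,best.cost","return best.x-np.array([1,10,10]),best.cost")
s=s.replace("""theta(im["pixels"],s,None if c_bad else F["g"]) if (c_bad:=False) else theta""","theta")
s=s.replace("p[1]/.5*3, p[2]/.5*3","p[1], p[2]")
open("est.py","w").write(s)
E
python3 - <<'E'
from est import *
s=dict(ee_rot=[-.00097218,.96388027,.26633365,.00051767],position=p2)
for n in("scene0","scene1","scene2"): print(n,theta(np.load(n+".npz")["pixels"],s,.25))
E
rm F.pkl
python3 -m pendant '[{"jaw":-1,"tx":0,"ty":0,"tz":0,"ax":-0.86,"ay":-0.51,"az":0},{"jaw":-1,"tx":0,"ty":0,"tz":0,"ax":-1.72,"ay":-1.03,"az":0},{"jaw":-1,"tx":0,"ty":0,"tz":0,"ax":-2.58,"ay":-1.54,"az":0},{"jaw":-1,"tx":0,"ty":0,"tz":0,"ax":-3.43,"ay":-2.05,"az":0},{"jaw":-1,"tx":0,"ty":0,"tz":0,"ax":-4.29,"ay":-2.57,"az":0}]'
python3 est.py 3 -1 -2 -3 -4 -5
```

```text
scene0 (array([2.93621024e-01, 1.14717793e-01, 9.52059295e-06]), np.float64(33.149247363906476))
scene1 (array([0.2932471 , 0.11816329, 0.00557945]), np.float64(31.98930350348098))
scene2 (array([0.29991549, 0.        , 0.01143134]), np.float64(6.533567445843325e-05))
clock: 5.2
position: [0.4968, 0.1912, 0.3043]
ee_rot: [0.042, 0.963, 0.266, 0.012]
contact_force: [-0.5, 0.8, -8.8]
width: 0.0238
gripper_force: 59.4
t=5.200 rel=+0.3116 phi=-0.0897(-5.14d) world=+0.2220 shift=-0.1,0.0 cost=151
t=5.250 rel=+0.3055 phi=-0.0902(-5.17d) world=+0.2153 shift=-0.0,-0.0 cost=178
t=5.300 rel=+0.2953 phi=-0.0891(-5.10d) world=+0.2062 shift=-0.1,0.0 cost=187
pos [0.4967 0.1915 0.3043] F: th 0.2065+-0.0035 om -0.0177+-0.0262 k 1.029+-0.072 fr 0.0001 bias 0.0004+-0.0059
plan phi deg: [-5.55 -6.12 -7.22 -8.57 -7.12 -4.6  -1.48  1.29] 
 th: ['+0.202~0.005', '+0.192~0.005', '+0.175~0.004', '+0.152~0.003', '+0.129~0.003', '+0.106~0.005', '+0.085~0.009', '+0.066~0.014', '+0.048~0.020', '+0.035~0.026', '+0.025~0.034', '+0.019~0.043', '+0.016~0.053', '+0.015~0.064'] om ['-0.06', '-0.08', '-0.16', '-0.20', '-0.19', '-0.19', '-0.16', '-0.13', '-0.13', '-0.09', '-0.06', '-0.04', '-0.02', '+0.01']
 ax: [-0.47 -0.96 -1.91 -3.06 -1.82  0.34  3.02  5.4 ] ay: [-0.28 -0.57 -1.14 -1.83 -1.09  0.21  1.81  3.23]
```

```bash
python3 - <<'E'
s=open("est.py").read()
s=s.replace("om=np.where(hit,pv,om)","om=np.where(hit&(np.sign(rel)*(om-pv)>0),pv,om)")
s=s.replace("    for i in range(K):\n","    s=manip.get_state()\n    for i in range(K):\n")
open("est.py","w").write(s)
import pickle,numpy as np
F=pickle.load(open("F.pkl","rb")); n=3000; r=np.random.default_rng(1)
F["th"]=r.normal(.199,.005,n);F["om"]=r.normal(-.13,.05,n);F["pv"]=0.;pickle.dump(F,open("F.pkl","wb"))
E
python3 est.py 0
```

```text
pos [0.4967 0.1914 0.3043] F: th 0.1990+-0.0050 om -0.1307+-0.0502 k 1.029+-0.072 fr 0.0001 bias 0.0004+-0.0059
plan phi deg: [-6.11 -7.35 -7.01 -5.71 -4.21 -2.5  -0.63  0.91] 
 th: ['+0.179~0.007', '+0.159~0.009', '+0.139~0.012', '+0.119~0.016', '+0.099~0.022', '+0.079~0.028', '+0.061~0.037', '+0.046~0.047', '+0.033~0.058', '+0.023~0.072', '+0.016~0.087', '+0.012~0.105', '+0.010~0.126', '+0.010~0.151'] om ['-0.15', '-0.17', '-0.16', '-0.16', '-0.17', '-0.15', '-0.13', '-0.10', '-0.10', '-0.07', '-0.05', '-0.03', '-0.01', '+0.01']
 ax: [-0.95 -2.02 -1.73 -0.61  0.68  2.14  3.75  5.07] ay: [-0.57 -1.21 -1.03 -0.36  0.41  1.28  2.24  3.03]
```

```bash
python3 -m pendant '[{"jaw":-1,"tx":0,"ty":0,"tz":0,"ax":-0.86,"ay":-0.51,"az":0},{"jaw":-1,"tx":0,"ty":0,"tz":0,"ax":-1.72,"ay":-1.03,"az":0},{"jaw":-1,"tx":0,"ty":0,"tz":0,"ax":-1.54,"ay":-0.92,"az":0},{"jaw":-1,"tx":0,"ty":0,"tz":0,"ax":-0.69,"ay":-0.41,"az":0}]'
python3 est.py 3 -6 -7 -6.8 -5.8
```

```text
clock: 5.85
position: [0.4968, 0.1913, 0.3043]
ee_rot: [0.048, 0.963, 0.266, 0.013]
contact_force: [0.4, -0.5, -9.9]
width: 0.0233
gripper_force: 59.6
t=5.850 rel=+0.2323 phi=-0.1020(-5.84d) world=+0.1303 shift=-0.2,-0.1 cost=448
t=5.900 rel=+0.2220 phi=-0.1014(-5.81d) world=+0.1206 shift=-0.2,-0.1 cost=473
t=5.950 rel=+0.2155 phi=-0.1027(-5.88d) world=+0.1129 shift=-0.2,-0.0 cost=504
pos [0.4973 0.1907 0.3044] F: th 0.1042+-0.0051 om -0.1780+-0.0312 k 1.023+-0.067 fr 0.0001 bias 0.0004+-0.0056
plan phi deg: [-3.33 -1.06  0.63  1.43  1.21  0.84  0.49  0.18] 
 th: ['+0.085~0.009', '+0.067~0.014', '+0.051~0.020', '+0.038~0.027', '+0.027~0.035', '+0.019~0.044', '+0.013~0.055', '+0.008~0.067', '+0.005~0.081', '+0.003~0.098', '+0.002~0.118', '+0.002~0.143', '+0.001~0.168', '+0.001~0.185'] om ['-0.15', '-0.14', '-0.11', '-0.09', '-0.08', '-0.06', '-0.04', '-0.03', '-0.02', '-0.01', '-0.01', '+0.00', '-0.02', '+0.02']
 ax: [2.12 4.07 5.52 6.2  6.02 5.7  5.39 5.13] ay: [1.27 2.44 3.3  3.71 3.6  3.41 3.23 3.07]
```

```bash
python3 -m pendant '[{"jaw":-1,"tx":0,"ty":0,"tz":0,"ax":2.06,"ay":1.23,"az":0},{"jaw":-1,"tx":0,"ty":0,"tz":0,"ax":3.95,"ay":2.36,"az":0},{"jaw":-1,"tx":0,"ty":0,"tz":0,"ax":5.32,"ay":3.18,"az":0},{"jaw":-1,"tx":0,"ty":0,"tz":0,"ax":6.01,"ay":3.59,"az":0}]'
python3 est.py 3 -3.4 -1.2 0.4 1.2
```

```text
clock: 6.5
position: [0.4974, 0.1904, 0.3043]
ee_rot: [-0.01, 0.964, 0.266, -0.003]
contact_force: [0.0, -0.2, -10.1]
width: 0.0231
gripper_force: 59.9
t=6.500 rel=+0.0411 phi=+0.0193(+1.10d) world=+0.0603 shift=-0.5,-0.1 cost=877
t=6.550 rel=+0.0369 phi=+0.0197(+1.13d) world=+0.0567 shift=-0.6,-0.1 cost=917
t=6.600 rel=+0.0358 phi=+0.0190(+1.09d) world=+0.0548 shift=-0.6,-0.2 cost=940
pos [0.4973 0.1905 0.3043] F: th 0.0545+-0.0042 om -0.0112+-0.0136 k 1.080+-0.035 fr 0.00011 bias 0.0018+-0.0054
plan phi deg: [-1.59 -2.62 -2.91 -2.29 -2.46 -1.9  -0.99 -0.08] 
 th: ['+0.049~0.006', '+0.045~0.008', '+0.042~0.010', '+0.038~0.012', '+0.033~0.015', '+0.028~0.019', '+0.024~0.023', '+0.020~0.029', '+0.016~0.036', '+0.013~0.044', '+0.011~0.053', '+0.009~0.065', '+0.008~0.078', '+0.007~0.095'] om ['-0.05', '-0.03', '-0.03', '-0.03', '-0.05', '-0.04', '-0.03', '-0.02', '-0.03', '-0.02', '-0.02', '-0.01', '-0.01', '-0.01']
 ax: [-2.39 -3.28 -3.52 -3.   -3.14 -2.66 -1.88 -1.1 ] ay: [-1.43 -1.96 -2.11 -1.79 -1.88 -1.59 -1.13 -0.66]
```

```bash
python3 - <<'E'
s=open("est.py").read()
s=s.replace("        F[\"g\"]=x[0]; rel","        last=(im['pixels'],s,x)\n        F[\"g\"]=x[0]; rel")
s=s.replace("    F.update(th=th","""    if K:
        px,ss,x=last; Rt,pt=tool(ss); Y=R.from_rotvec(EX*(x[0]-.3)).apply(X0-PIV)+PIV; Y=(Rt*R2.inv()).apply(Y-p2)+pt; u,v=project(Y); g=px.copy()
        g[(v+x[2]).round().astype(int),(u+x[1]).round().astype(int)]=C0; uc,vc=int(u.mean()),int(v.mean()); c=np.s_[vc-80:vc+70,uc-60:uc+60]
        cv2.imwrite("pics/ov.png",cv2.resize(np.hstack([px[c],g[c]]),None,fx=3,fy=3,interpolation=cv2.INTER_CUBIC))
    F.update(th=th""")
open("est.py","w").write(s)
E
python3 -m pendant '[{"jaw":-1,"tx":0,"ty":0,"tz":0,"ax":-2.23,"ay":-1.33,"az":0},{"jaw":-1,"tx":0,"ty":0,"tz":0,"ax":-3.26,"ay":-1.95,"az":0},{"jaw":-1,"tx":0,"ty":0,"tz":0,"ax":-3.52,"ay":-2.1,"az":0},{"jaw":-1,"tx":0,"ty":0,"tz":0,"ax":-3.17,"ay":-1.9,"az":0},{"jaw":-1,"tx":0,"ty":0,"tz":0,"ax":-3.0,"ay":-1.8,"az":0}]'
python3 est.py 3 -1.4 -2.6 -2.9 -2.5 -2.3
```

```text
clock: 7.28
position: [0.4971, 0.1909, 0.3043]
ee_rot: [0.019, 0.964, 0.266, 0.005]
contact_force: [0.6, -0.2, -8.9]
width: 0.0235
gripper_force: 60.0
t=7.275 rel=+0.0156 phi=-0.0414(-2.37d) world=-0.0258 shift=-0.5,-0.2 cost=1501
t=7.325 rel=+0.0035 phi=-0.0414(-2.37d) world=-0.0379 shift=-0.6,-0.3 cost=1589
t=7.375 rel=-0.0125 phi=-0.0417(-2.39d) world=-0.0542 shift=-0.8,-0.2 cost=1669
pos [0.4972 0.1907 0.3043] F: th -0.0524+-0.0016 om -0.1862+-0.0031 k 1.010+-0.012 fr 7.1e-05 bias -0.0019+-0.0013
plan phi deg: [ 4.64  8.95 10.42  9.58  7.22  4.2   1.27 -0.78] 
 th: ['-0.066~0.001', '-0.076~0.001', '-0.081~0.002', '-0.079~0.002', '-0.073~0.003', '-0.063~0.003', '-0.051~0.004', '-0.040~0.005', '-0.030~0.007', '-0.021~0.008', '-0.015~0.010', '-0.012~0.012', '-0.010~0.015', '-0.010~0.017'] om ['-0.08', '-0.05', '-0.01', '+0.04', '+0.07', '+0.09', '+0.09', '+0.08', '+0.08', '+0.06', '+0.04', '+0.02', '+0.01', '-0.00']
 ax: [ 5.96  9.66 10.92 10.19  8.17  5.57  3.06  1.3 ] ay: [3.56 5.78 6.53 6.1  4.89 3.33 1.83 0.78]
```

View pics/ov.png

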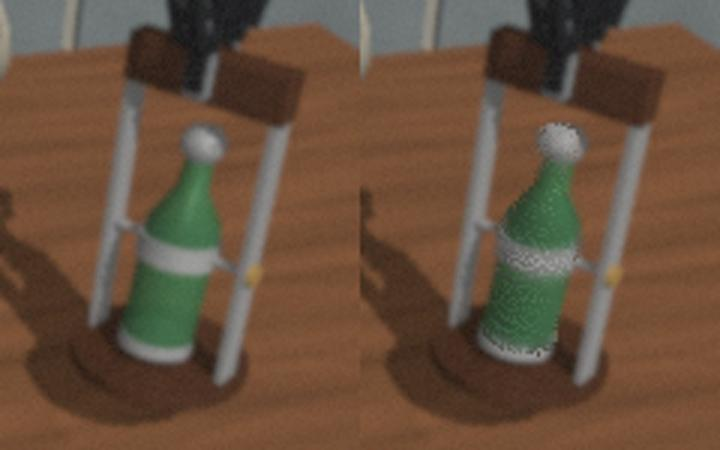

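```bash
python3 - <<'E'
s=open("est.py").read()
i=s.index("def theta("); j=s.index("def phi_of")
new='''def feats(img,uv):   # centroids of stopper and green body near predicted pixels
    h=cv2.cvtColor(cv2.GaussianBlur(img,(0,0),.6),cv2.COLOR_BGR2HSV).astype(int); vv,uu=np.mgrid[0:480,0:640]
    g=(h[...,0]>40)&(h[...,0]<90)&(h[...,1]>70)&(np.hypot(uu-uv[0],vv-uv[1])<60)
    k,l,st,ce=cv2.connectedComponentsWithStats(g.astype(np.uint8)); o=1+np.argsort(-st[1:,4]); gi=[q for q in o if st[q,4]>60]
    G=np.isin(l,gi); top=vv[G].min(); un=uu[G&(vv<top+5)].mean()
    m=(h[...,1]<75)&(h[...,2]>75)&(np.abs(uu-un)<11)&(vv<top+3)&(vv>top-20)
    k,l,st,ce=cv2.connectedComponentsWithStats(m.astype(np.uint8)); q=1+np.argmax(st[1:,4]); S=l==q
    return np.array([uu[S].mean(),vv[S].mean()]),np.array([uu[G].mean(),vv[G].mean()]),S.sum(),G.sum()
def predict(thw,s,zs,zg):
    Rt,pt=tool(s); p=(Rt*R2.inv()).apply(PIV-p2)+pt; a=R.from_rotvec(EX*thw).apply([0,0,1.]); u,v=project(np.array([p+zs*a,p+zg*a,p])); return u,v
from scipy.optimize import brentq
ZS=.093; S2=dict(ee_rot=[-.00097218,.96388027,.26633365,.00051767],position=p2)
_u,_v=predict(.3,S2,ZS,0); _s,_g,_,_=feats(REF["pixels"],(_u[2],_v[2]))
ZG=brentq(lambda z:(lambda v:(v[0]-v[1])-(_s[1]-_g[1]))(predict(.3,S2,ZS,z)[1]),-.06,.06)
_u,_v=predict(.3,S2,ZS,ZG); BU=(_s[0]-_g[0])-(_u[0]-_u[1])
def theta(img,s,guess):
    u,v=predict(0,s,ZS,ZG); S,G,ns,ng=feats(img,(u[2],v[2]))
    f=lambda t:(lambda u:(u[0]-u[1])+BU-(S[0]-G[0]))(predict(t,s,ZS,ZG)[0])
    t=brentq(f,-.6,.6); uu,v=predict(t,s,ZS,ZG)
    return np.array([t-phi_of(s),G[0]-uu[1],G[1]-v[1],*S,*G]), ns*1000+ng
'''
s=s[:i]+new+s[j:]
i=s.index("    if K:\n        px,ss,x=last"); j=s.index("    F.update(th=th")
s=s[:i]+'''    if K:
        px,ss,x=last; uc,vc=x[5:7].astype(int); g=px.copy(); cv2.circle(g,tuple(x[3:5].round().astype(int)),1,(0,0,255),-1); cv2.circle(g,tuple(x[5:7].round().astype(int)),1,(255,0,255),-1); c=np.s_[vc-90:vc+60,uc-60:uc+60]
        cv2.imwrite("pics/ov.png",cv2.resize(np.hstack([px[c],g[c]]),None,fx=3,fy=3,interpolation=cv2.INTER_CUBIC)); cv2.imwrite("last.png",px)
'''+s[j:]
open("est.py","w").write(s)
E
python3 - <<'E'
from est import *
print(ZG,BU,_s,_g)
for n in("scene0","scene1","scene2"): print(n,theta(np.load(n+".npz")["pixels"],S2,0)[0].round(3),theta(np.load(n+".npz")["pixels"],S2,0)[1])
ov=cv2.imread("pics/ov.png")[:,:360]; a=np.zeros((480,640,3),np.uint8); a[:]=(60,80,120); sm=cv2.resize(ov,(120,150),interpolation=cv2.INTER_AREA); a[160:310,380:500]=sm
# crop position unknown to a pixel: angle only
s=manip.get_state(); print(s["clock"]); x,c=theta(a,s,0); print("last frame rel",x,c,"world",x[0]+phi_of(s))
E
```

```text
Traceback (most recent call last):
NameError: name '_s' is not defined. Did you mean: 'os'?
```

```bash
python3 - <<'E'
from est import *
import est
print(ZG,BU,est._s,est._g)
for n in("scene0","scene1","scene2"): print(n,theta(np.load(n+".npz")["pixels"],S2,0)[0].round(3),theta(np.load(n+".npz")["pixels"],S2,0)[1])
ov=cv2.imread("pics/ov.png")[:,:360]; a=np.zeros((480,640,3),np.uint8); a[:]=(60,80,120); sm=cv2.resize(ov,(120,150),interpolation=cv2.INTER_AREA); a[160:310,380:500]=sm
s=manip.get_state(); print(s["clock"]); x,c=theta(a,s,0); print("last frame",x,c,"world",x[0]+phi_of(s))
E
```

```text
-0.013609819072659358 -0.3633368414823508 [436.59487179 210.66153846] [438.0639881  241.11309524]
scene0 [2.92000e-01 8.45000e-01 1.78100e+00 4.36878e+02 2.10546e+02 4.38139e+02
 2.41046e+02] 196668
scene1 [2.89000e-01 8.23000e-01 1.89900e+00 4.36918e+02 2.10554e+02 4.38109e+02
 2.41173e+02] 195670
scene2 [3.00000e-01 7.45000e-01 1.87500e+00 4.36595e+02 2.10662e+02 4.38064e+02
 2.41113e+02] 195672
7.425
last frame [-1.04135896e-01  1.81059196e-01  2.66002935e+01  4.47510870e+02
  2.07875000e+02  4.37823467e+02  2.47865751e+02] 184946 world -0.14591326966531368
```

The overlay shows the bottle leaning further right than the tracker claimed: the stopper is off by about 2 px, so the true lean is about -0.15 rad. I've replaced the tracker with stopper and body centroids. Next I catch the bottle gently near its minus stop.

```bash
python3 - <<'E'
import pickle,numpy as np
F=pickle.load(open("F.pkl","rb")); n=3000; r=np.random.default_rng(1)
F["th"]=r.normal(-.16,.02,n);F["om"]=r.normal(-.33,.08,n);F["par"]=np.stack([r.uniform(.9,1.15,n),r.uniform(.5e-4,1.5e-4,n),r.normal(0,.006,n)]);pickle.dump(F,open("F.pkl","wb"))
E
python3 -m pendant '[{"jaw":-1,"tx":0,"ty":0,"tz":0,"ax":3.69,"ay":2.21,"az":0},{"jaw":-1,"tx":0,"ty":0,"tz":0,"ax":6.26,"ay":3.75,"az":0},{"jaw":-1,"tx":0,"ty":0,"tz":0,"ax":7.98,"ay":4.78,"az":0},{"jaw":-1,"tx":0,"ty":0,"tz":0,"ax":7.98,"ay":4.78,"az":0}]'
python3 est.py 3 2 5 7 7
```

```text
clock: 7.92
position: [0.4976, 0.19, 0.3041]
ee_rot: [-0.058, 0.962, 0.265, -0.016]
contact_force: [0.1, 0.5, -9.9]
width: 0.0235
gripper_force: 60.6
t=7.925 rel=-0.2081 phi=+0.1193(+6.83d) world=-0.0889 shift=0.2,1.5 cost=175906
t=7.975 rel=-0.1890 phi=+0.1192(+6.83d) world=-0.0698 shift=0.2,1.7 cost=175905
t=8.025 rel=-0.1643 phi=+0.1195(+6.84d) world=-0.0448 shift=0.2,1.7 cost=178901
pos [0.4971 0.1907 0.3043] F: th -0.0145+-0.0057 om 0.5407+-0.0219 k 0.968+-0.068 fr 9.7e-05 bias 0.0008+-0.0061
plan phi deg: [ 2.06 -2.92 -5.91 -7.53 -5.37 -2.49  0.08  1.74] 
 th: ['+0.048~0.008', '+0.111~0.010', '+0.173~0.014', '+0.168~0.003', '+0.138~0.008', '+0.110~0.013', '+0.085~0.019', '+0.063~0.026', '+0.044~0.033', '+0.030~0.042', '+0.021~0.052', '+0.015~0.063', '+0.013~0.076', '+0.014~0.090'] om ['+0.50', '+0.49', '+0.49', '-0.27', '-0.23', '-0.22', '-0.19', '-0.16', '-0.13', '-0.10', '-0.06', '-0.03', '-0.01', '+0.02']
 ax: [ -4.24  -8.51 -11.08 -12.47 -10.61  -8.14  -5.94  -4.51] ay: [-2.54 -5.09 -6.63 -7.46 -6.35 -4.87 -3.55 -2.7 ]
```

View pics/ov.png

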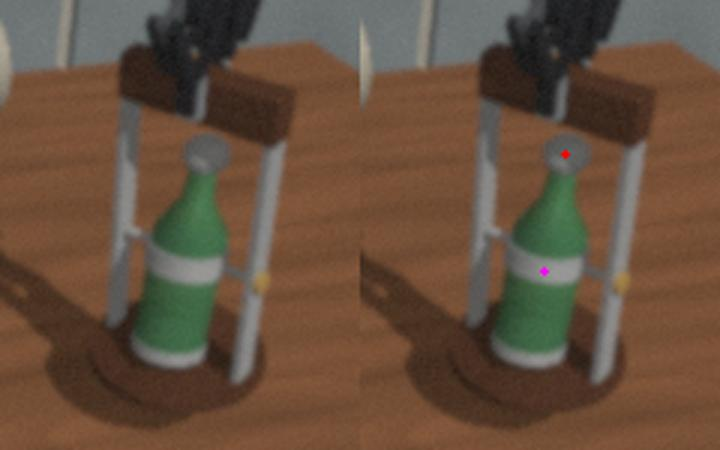

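```bash
python3 -m pendant '[{"jaw":-1,"tx":0,"ty":0,"tz":0,"ax":-4.29,"ay":-2.57,"az":0},{"jaw":-1,"tx":0,"ty":0,"tz":0,"ax":-8.58,"ay":-5.13,"az":0},{"jaw":-1,"tx":0,"ty":0,"tz":0,"ax":-11.15,"ay":-6.68,"az":0},{"jaw":-1,"tx":0,"ty":0,"tz":0,"ax":-12.01,"ay":-7.19,"az":0}]'
python3 est.py 3 2 -3 -6 -7
```

```text
clock: 8.57
position: [0.4957, 0.1927, 0.3043]
ee_rot: [0.058, 0.962, 0.267, 0.016]
contact_force: [-0.1, 1.3, -9.5]
width: 0.0233
gripper_force: 60.6
t=8.575 rel=+0.2973 phi=-0.1219(-6.98d) world=+0.1754 shift=0.6,1.8 cost=214806
t=8.625 rel=+0.2910 phi=-0.1227(-7.03d) world=+0.1683 shift=0.6,1.7 cost=215809
t=8.675 rel=+0.2767 phi=-0.1222(-7.00d) world=+0.1545 shift=0.5,1.9 cost=210821
pos [0.4962 0.192  0.3043] F: th 0.1481+-0.0053 om -0.2002+-0.0309 k 0.953+-0.064 fr 0.00011 bias -0.0019+-0.0047
plan phi deg: [-4.59 -2.36 -0.52  0.98  1.73  1.79  1.39  0.96] 
 th: ['+0.124~0.006', '+0.100~0.009', '+0.078~0.013', '+0.058~0.018', '+0.041~0.024', '+0.028~0.031', '+0.018~0.038', '+0.011~0.047', '+0.006~0.057', '+0.003~0.069', '+0.002~0.083', '+0.003~0.099', '+0.004~0.115', '+0.003~0.125'] om ['-0.19', '-0.19', '-0.17', '-0.14', '-0.12', '-0.09', '-0.07', '-0.05', '-0.03', '-0.01', '-0.00', '+0.01', '+0.00', '-0.01']
 ax: [2.07 3.99 5.56 6.85 7.49 7.54 7.2  6.83] ay: [1.24 2.38 3.33 4.1  4.48 4.51 4.31 4.09]
```

```bash
python3 -m pendant '[{"jaw":-1,"tx":0,"ty":0,"tz":0,"ax":2.06,"ay":1.23,"az":0},{"jaw":-1,"tx":0,"ty":0,"tz":0,"ax":3.95,"ay":2.36,"az":0},{"jaw":-1,"tx":0,"ty":0,"tz":0,"ax":5.49,"ay":3.29,"az":0},{"jaw":-1,"tx":0,"ty":0,"tz":0,"ax":6.78,"ay":4.06,"az":0}]'
python3 est.py 3 -4.6 -2.4 -0.6 0.9
```

```text
clock: 9.22
position: [0.4974, 0.1904, 0.3043]
ee_rot: [-0.008, 0.964, 0.266, -0.002]
contact_force: [-0.4, -0.2, -10.0]
width: 0.0236
gripper_force: 60.8
t=9.225 rel=+0.0619 phi=+0.0149(+0.86d) world=+0.0769 shift=0.3,1.7 cost=207849
t=9.275 rel=+0.0606 phi=+0.0159(+0.91d) world=+0.0765 shift=0.3,1.7 cost=206843
t=9.325 rel=+0.0546 phi=+0.0141(+0.81d) world=+0.0687 shift=0.3,1.8 cost=207854
pos [0.4975 0.1902 0.3042] F: th 0.0638+-0.0036 om -0.0815+-0.0161 k 0.950+-0.059 fr 0.00012 bias -0.0026+-0.0042
plan phi deg: [ 0.33 -0.14 -0.71 -0.7  -0.62 -0.54 -0.18  0.31] 
 th: ['+0.054~0.006', '+0.046~0.008', '+0.038~0.011', '+0.031~0.014', '+0.025~0.018', '+0.020~0.023', '+0.015~0.028', '+0.012~0.035', '+0.009~0.044', '+0.006~0.053', '+0.005~0.065', '+0.004~0.078', '+0.003~0.094', '+0.003~0.114'] om ['-0.07', '-0.06', '-0.06', '-0.05', '-0.05', '-0.04', '-0.03', '-0.02', '-0.02', '-0.02', '-0.01', '-0.01', '-0.00', '+0.00']
 ax: [-0.49 -0.9  -1.38 -1.37 -1.3  -1.23 -0.93 -0.5 ] ay: [-0.29 -0.54 -0.83 -0.82 -0.78 -0.74 -0.55 -0.3 ]
```

```bash
python3 -m pendant '[{"jaw":-1,"tx":0,"ty":0,"tz":0,"ax":-0.51,"ay":-0.31,"az":0},{"jaw":-1,"tx":0,"ty":0,"tz":0,"ax":-0.94,"ay":-0.56,"az":0},{"jaw":-1,"tx":0,"ty":0,"tz":0,"ax":-1.37,"ay":-0.82,"az":0},{"jaw":-1,"tx":0,"ty":0,"tz":0,"ax":-1.37,"ay":-0.82,"az":0}]'
python3 est.py 3 0.3 -0.2 -0.7 -0.7
```

```text
clock: 9.88
position: [0.4967, 0.1914, 0.3044]
ee_rot: [0.006, 0.964, 0.267, 0.002]
contact_force: [-0.0, -0.6, -9.1]
width: 0.0233
gripper_force: 60.7
t=9.875 rel=+0.0791 phi=-0.0138(-0.79d) world=+0.0653 shift=0.4,1.9 cost=209846
t=9.925 rel=+0.0848 phi=-0.0137(-0.79d) world=+0.0711 shift=0.4,1.7 cost=210843
t=9.975 rel=+0.0872 phi=-0.0137(-0.79d) world=+0.0735 shift=0.4,1.8 cost=208847
pos [0.4969 0.1912 0.3044] F: th 0.0737+-0.0039 om 0.0558+-0.0080 k 1.085+-0.009 fr 8e-05 bias 0.0043+-0.0008
plan phi deg: [-4.48 -6.61 -6.95 -6.4  -5.15 -3.38 -1.39  0.24] 
 th: ['+0.074~0.005', '+0.074~0.006', '+0.071~0.008', '+0.066~0.010', '+0.058~0.012', '+0.049~0.015', '+0.040~0.018', '+0.033~0.022', '+0.025~0.027', '+0.018~0.033', '+0.014~0.040', '+0.011~0.049', '+0.009~0.059', '+0.009~0.071'] om ['-0.01', '-0.02', '-0.03', '-0.05', '-0.07', '-0.07', '-0.07', '-0.06', '-0.06', '-0.04', '-0.03', '-0.02', '-0.01', '-0.00']
 ax: [-3.25 -5.07 -5.36 -4.89 -3.82 -2.3  -0.59  0.81] ay: [-1.94 -3.03 -3.21 -2.92 -2.28 -1.38 -0.35  0.48]
```

```bash
sed -i 's/    if len(rows):/    if len(rows):\n        par=par+rng.normal(0,1,par.shape)*np.array([[.012],[5e-6],[.002]])/' est.py
python3 -m pendant '[{"jaw":-1,"tx":0,"ty":0,"tz":0,"ax":-3.26,"ay":-1.95,"az":0},{"jaw":-1,"tx":0,"ty":0,"tz":0,"ax":-5.06,"ay":-3.03,"az":0},{"jaw":-1,"tx":0,"ty":0,"tz":0,"ax":-5.32,"ay":-3.18,"az":0},{"jaw":-1,"tx":0,"ty":0,"tz":0,"ax":-4.89,"ay":-2.92,"az":0}]'
python3 est.py 3 -4.5 -6.6 -6.9 -6.4
```

```text
clock: 10.52
position: [0.4967, 0.1914, 0.3042]
ee_rot: [0.053, 0.962, 0.266, 0.015]
contact_force: [0.7, 0.2, -9.4]
width: 0.0233
gripper_force: 60.8
t=10.525 rel=+0.1858 phi=-0.1119(-6.41d) world=+0.0740 shift=0.4,1.8 cost=208854
t=10.575 rel=+0.1800 phi=-0.1117(-6.40d) world=+0.0683 shift=0.4,1.8 cost=209848
t=10.625 rel=+0.1800 phi=-0.1125(-6.45d) world=+0.0675 shift=0.4,1.7 cost=210859
pos [0.4972 0.1908 0.3043] F: th 0.0616+-0.0042 om -0.0893+-0.0101 k 1.086+-0.016 fr 8e-05 bias 0.0043+-0.0023
plan phi deg: [-3.77 -1.7  -0.34  0.47  0.65  0.45  0.25  0.09] 
 th: ['+0.053~0.006', '+0.043~0.007', '+0.033~0.009', '+0.024~0.012', '+0.017~0.015', '+0.012~0.019', '+0.008~0.023', '+0.005~0.028', '+0.003~0.033', '+0.001~0.040', '+0.000~0.049', '-0.000~0.059', '+0.000~0.071', '+0.000~0.086'] om ['-0.07', '-0.08', '-0.07', '-0.06', '-0.05', '-0.04', '-0.03', '-0.02', '-0.01', '-0.01', '-0.00', '-0.00', '+0.00', '+0.00']
 ax: [2.25 4.03 5.2  5.89 6.05 5.87 5.7  5.57] ay: [1.35 2.41 3.11 3.53 3.62 3.51 3.41 3.33]
```

```bash
python3 -m pendant '[{"jaw":-1,"tx":0,"ty":0,"tz":0,"ax":2.06,"ay":1.23,"az":0},{"jaw":-1,"tx":0,"ty":0,"tz":0,"ax":3.78,"ay":2.26,"az":0},{"jaw":-1,"tx":0,"ty":0,"tz":0,"ax":4.89,"ay":2.93,"az":0},{"jaw":-1,"tx":0,"ty":0,"tz":0,"ax":5.58,"ay":3.34,"az":0}]'
python3 est.py 3 -4 -2 -0.7 0.1
```

```text
clock: 11.18
position: [0.4973, 0.1904, 0.3043]
ee_rot: [-0.001, 0.964, 0.266, -0.0]
contact_force: [0.8, -0.1, -10.1]
width: 0.0236
gripper_force: 60.9
t=11.175 rel=+0.0273 phi=+0.0005(+0.03d) world=+0.0278 shift=0.3,1.6 cost=195873
t=11.225 rel=+0.0225 phi=+0.0010(+0.06d) world=+0.0235 shift=0.3,1.7 cost=196872
t=11.275 rel=+0.0233 phi=+0.0002(+0.01d) world=+0.0234 shift=0.3,1.7 cost=196874
pos [0.4973 0.1905 0.3043] F: th 0.0187+-0.0040 om -0.0501+-0.0107 k 1.089+-0.021 fr 8e-05 bias 0.0051+-0.0029
plan phi deg: [-0.17 -0.31 -0.2  -0.2  -0.2  -0.18 -0.2  -0.28] 
 th: ['+0.015~0.006', '+0.011~0.008', '+0.008~0.010', '+0.006~0.013', '+0.004~0.016', '+0.003~0.019', '+0.002~0.024', '+0.002~0.029', '+0.001~0.035', '+0.001~0.043', '+0.001~0.052', '+0.001~0.063', '+0.001~0.077', '+0.001~0.094'] om ['-0.04', '-0.03', '-0.02', '-0.01', '-0.01', '-0.01', '-0.00', '-0.00', '-0.00', '-0.00', '-0.00', '+0.00', '+0.00', '+0.00']
 ax: [-0.23 -0.35 -0.26 -0.26 -0.26 -0.24 -0.26 -0.33] ay: [-0.14 -0.21 -0.15 -0.15 -0.15 -0.14 -0.15 -0.2 ]
```

```bash
python3 -m pendant '[{"jaw":-1,"tx":0,"ty":0,"tz":0,"ax":-0.26,"ay":-0.15,"az":0},{"jaw":-1,"tx":0,"ty":0,"tz":0,"ax":-0.26,"ay":-0.15,"az":0},{"jaw":-1,"tx":0,"ty":0,"tz":0,"ax":-0.26,"ay":-0.15,"az":0},{"jaw":-1,"tx":0,"ty":0,"tz":0,"ax":-0.26,"ay":-0.15,"az":0},{"jaw":-1,"tx":0,"ty":0,"tz":0,"ax":-0.26,"ay":-0.15,"az":0}]'
python3 est.py 3 -0.2 -0.2 -0.2 -0.2 -0.2
```

```text
clock: 11.95
position: [0.497, 0.191, 0.3043]
ee_rot: [0.002, 0.964, 0.266, 0.0]
contact_force: [0.8, -0.1, -10.2]
width: 0.0229
gripper_force: 60.8
t=11.950 rel=+0.0163 phi=-0.0049(-0.28d) world=+0.0114 shift=0.3,1.8 cost=197877
t=12.000 rel=+0.0148 phi=-0.0049(-0.28d) world=+0.0099 shift=0.2,1.9 cost=197879
t=12.050 rel=+0.0163 phi=-0.0049(-0.28d) world=+0.0114 shift=0.2,1.8 cost=197878
pos [0.497  0.191  0.3043] F: th 0.0112+-0.0040 om 0.0127+-0.0090 k 1.091+-0.024 fr 8.2e-05 bias 0.0074+-0.0029
plan phi deg: [-0.99 -1.08 -1.1  -1.16 -1.26 -1.16 -0.76 -0.55] 
 th: ['+0.011~0.004', '+0.012~0.006', '+0.012~0.007', '+0.011~0.008', '+0.010~0.010', '+0.009~0.012', '+0.008~0.015', '+0.007~0.019', '+0.006~0.023', '+0.005~0.028', '+0.005~0.034', '+0.004~0.041', '+0.004~0.050', '+0.003~0.060'] om ['-0.00', '+0.00', '-0.00', '-0.01', '-0.01', '-0.01', '-0.01', '-0.01', '-0.01', '-0.01', '-0.00', '-0.00', '-0.00', '-0.01']
 ax: [-0.68 -0.75 -0.77 -0.82 -0.91 -0.82 -0.48 -0.3 ] ay: [-0.41 -0.45 -0.46 -0.49 -0.54 -0.49 -0.29 -0.18]
```

```bash
python3 -m pendant '[{"jaw":-1,"tx":0,"ty":0,"tz":0,"ax":-0.26,"ay":-0.15,"az":0},{"jaw":-1,"tx":0,"ty":0,"tz":0,"ax":-0.34,"ay":-0.21,"az":0},{"jaw":-1,"tx":0,"ty":0,"tz":0,"ax":-0.34,"ay":-0.21,"az":0},{"jaw":-1,"tx":0,"ty":0,"tz":0,"ax":-0.34,"ay":-0.21,"az":0},{"jaw":-1,"tx":0,"ty":0,"tz":0,"ax":-0.34,"ay":-0.21,"az":0},{"jaw":-1,"tx":0,"ty":0,"tz":0,"ax":-0.34,"ay":-0.21,"az":0}]'
python3 est.py 3 -0.5 -0.6 -0.6 -0.6 -0.6 -0.6
```

```text
clock: 12.85
position: [0.497, 0.191, 0.3043]
ee_rot: [0.005, 0.964, 0.266, 0.001]
contact_force: [0.2, 0.1, -9.6]
width: 0.0232
gripper_force: 60.8
t=12.850 rel=+0.0188 phi=-0.0118(-0.68d) world=+0.0069 shift=0.3,1.7 cost=197883
t=12.900 rel=+0.0188 phi=-0.0118(-0.68d) world=+0.0070 shift=0.3,1.7 cost=196884
t=12.950 rel=+0.0226 phi=-0.0119(-0.68d) world=+0.0107 shift=0.3,1.7 cost=198883
pos [0.497  0.191  0.3043] F: th 0.0097+-0.0035 om 0.0069+-0.0072 k 1.087+-0.028 fr 8.3e-05 bias 0.0057+-0.0026
plan phi deg: [-0.69 -0.71 -0.71 -0.73 -0.76 -0.79 -0.82 -0.85] 
 th: ['+0.009~0.004', '+0.010~0.004', '+0.010~0.005', '+0.009~0.005', '+0.009~0.006', '+0.009~0.006', '+0.008~0.007', '+0.008~0.008', '+0.007~0.009', '+0.007~0.010', '+0.006~0.012', '+0.005~0.014', '+0.004~0.017', '+0.003~0.020'] om ['+0.00', '+0.00', '-0.00', '-0.00', '-0.00', '-0.00', '-0.00', '-0.00', '-0.00', '-0.01', '-0.01', '-0.01', '-0.01', '-0.01']
 ax: [-0.08 -0.09 -0.1  -0.11 -0.13 -0.16 -0.18 -0.21] ay: [-0.05 -0.05 -0.06 -0.07 -0.08 -0.1  -0.11 -0.13]
```

Step 1 is met: upright since about t = 9.1 s, cradle 60 mm up. The bottle now sits in stiction, so I carry it in gentle stop-to-stop segments with a small tilt feed-forward. I also tighten the hue limit because the turquoise mat will be in the background.

```bash
sed -i 's/(h\[...,0\]<90)/(h[...,0]<79)/' est.py; python3 - <<'E'
from est import *
px=cv2.imread("last.png"); s=manip.get_state(); x,c=theta(px,s,0); print(x[0]+phi_of(s),c)
E
python3 -m pendant '[{"jaw":-1,"tx":0.005,"ty":-0.04,"tz":0,"ax":0.17,"ay":0.1,"az":0},{"jaw":-1,"tx":0.02,"ty":-0.17,"tz":0,"ax":0.34,"ay":0.21,"az":0},{"jaw":-1,"tx":0.04,"ty":-0.39,"tz":0,"ax":0.34,"ay":0.21,"az":0},{"jaw":-1,"tx":0.08,"ty":-0.7,"tz":0,"ax":0.34,"ay":0.21,"az":0},{"jaw":-1,"tx":0.12,"ty":-1.09,"tz":0,"ax":0.34,"ay":0.21,"az":0},{"jaw":-1,"tx":0.17,"ty":-1.57,"tz":0,"ax":0.34,"ay":0.21,"az":0},{"jaw":-1,"tx":0.24,"ty":-2.13,"tz":0,"ax":0.34,"ay":0.21,"az":0},{"jaw":-1,"tx":0.31,"ty":-2.78,"tz":0,"ax":0.34,"ay":0.21,"az":0},{"jaw":-1,"tx":0.39,"ty":-3.52,"tz":0,"ax":0.34,"ay":0.21,"az":0},{"jaw":-1,"tx":0.485,"ty":-4.35,"tz":0,"ax":0.34,"ay":0.21,"az":0}]' | head -2
python3 -m pendant '[{"jaw":-1,"tx":0.09,"ty":-0.83,"tz":0,"ax":-0.43,"ay":-0.26,"az":0},{"jaw":-1,"tx":0.175,"ty":-1.57,"tz":0,"ax":-0.86,"ay":-0.51,"az":0},{"jaw":-1,"tx":0.245,"ty":-2.22,"tz":0,"ax":-0.86,"ay":-0.51,"az":0},{"jaw":-1,"tx":0.31,"ty":-2.78,"tz":0,"ax":-0.86,"ay":-0.51,"az":0},{"jaw":-1,"tx":0.365,"ty":-3.26,"tz":0,"ax":-0.86,"ay":-0.51,"az":0},{"jaw":-1,"tx":0.405,"ty":-3.65,"tz":0,"ax":-0.86,"ay":-0.51,"az":0},{"jaw":-1,"tx":0.44,"ty":-3.96,"tz":0,"ax":-0.86,"ay":-0.51,"az":0},{"jaw":-1,"tx":0.465,"ty":-4.18,"tz":0,"ax":-0.86,"ay":-0.51,"az":0},{"jaw":-1,"tx":0.48,"ty":-4.31,"tz":0,"ax":-0.86,"ay":-0.51,"az":0},{"jaw":-1,"tx":0.485,"ty":-4.35,"tz":0,"ax":-0.43,"ay":-0.26,"az":0}]' | head -2
python3 est.py 3 -.4 -.2 -.2 -.2 -.2 -.2 -.2 -.2 -.2 -.2 -.7 -1.2 -1.2 -1.2 -1.2 -1.2 -1.2 -1.2 -1.2 -.7 / -.4 -1.6 -3.6 -6.4 -9.95 -14.3 -19.5 -25.5 -32.2 -39.8 -47.4 -54.1 -60.1 -65.3 -69.6 -73.2 -76 -78 -79.2 -79.6
```

```text
0.010699830476160395 198883
clock: 14.25
position: [0.5019, 0.1469, 0.3043]
clock: 15.5
position: [0.5066, 0.1041, 0.3044]
t=15.500 rel=+0.0203 phi=-0.0131(-0.75d) world=+0.0071 shift=0.4,1.8 cost=201911
t=15.550 rel=+0.0235 phi=-0.0129(-0.74d) world=+0.0106 shift=0.4,1.6 cost=200907
t=15.600 rel=+0.0239 phi=-0.0134(-0.77d) world=+0.0105 shift=0.3,1.7 cost=203902
pos [0.5068 0.1039 0.3043] F: th 0.0106+-0.0035 om 0.0087+-0.0091 k 1.088+-0.031 fr 8.4e-05 bias 0.0053+-0.0022
plan phi deg: [-0.76 -0.77 -0.79 -0.84 -0.84 -0.87 -0.94 -0.74] 
 th: ['+0.011~0.004', '+0.011~0.005', '+0.011~0.006', '+0.011~0.007', '+0.011~0.008', '+0.010~0.009', '+0.010~0.010', '+0.009~0.012', '+0.008~0.014', '+0.008~0.017', '+0.007~0.020', '+0.006~0.024', '+0.005~0.029', '+0.004~0.034'] om ['+0.00', '+0.00', '-0.00', '-0.00', '-0.00', '-0.00', '-0.01', '-0.00', '-0.01', '-0.01', '-0.01', '-0.01', '-0.01', '-0.01']
 ax: [-0.05 -0.06 -0.08 -0.12 -0.12 -0.15 -0.2  -0.04] ay: [-0.03 -0.03 -0.05 -0.07 -0.07 -0.09 -0.12 -0.02]
```

Bottle unmoved at 0.01 rad. Repeating the segment.

```bash
python3 -m pendant '[{"jaw":-1,"tx":0.005,"ty":-0.04,"tz":0,"ax":0.21,"ay":0.13,"az":0},{"jaw":-1,"tx":0.02,"ty":-0.17,"tz":0,"ax":0.43,"ay":0.26,"az":0},{"jaw":-1,"tx":0.04,"ty":-0.39,"tz":0,"ax":0.43,"ay":0.26,"az":0},{"jaw":-1,"tx":0.08,"ty":-0.7,"tz":0,"ax":0.43,"ay":0.26,"az":0},{"jaw":-1,"tx":0.12,"ty":-1.09,"tz":0,"ax":0.43,"ay":0.26,"az":0},{"jaw":-1,"tx":0.17,"ty":-1.57,"tz":0,"ax":0.43,"ay":0.26,"az":0},{"jaw":-1,"tx":0.24,"ty":-2.13,"tz":0,"ax":0.43,"ay":0.26,"az":0},{"jaw":-1,"tx":0.31,"ty":-2.78,"tz":0,"ax":0.43,"ay":0.26,"az":0},{"jaw":-1,"tx":0.39,"ty":-3.52,"tz":0,"ax":0.43,"ay":0.26,"az":0},{"jaw":-1,"tx":0.485,"ty":-4.35,"tz":0,"ax":0.43,"ay":0.26,"az":0}]' | head -2
python3 -m pendant '[{"jaw":-1,"tx":0.09,"ty":-0.83,"tz":0,"ax":-0.43,"ay":-0.26,"az":0},{"jaw":-1,"tx":0.175,"ty":-1.57,"tz":0,"ax":-0.86,"ay":-0.51,"az":0},{"jaw":-1,"tx":0.245,"ty":-2.22,"tz":0,"ax":-0.86,"ay":-0.51,"az":0},{"jaw":-1,"tx":0.31,"ty":-2.78,"tz":0,"ax":-0.86,"ay":-0.51,"az":0},{"jaw":-1,"tx":0.365,"ty":-3.26,"tz":0,"ax":-0.86,"ay":-0.51,"az":0},{"jaw":-1,"tx":0.405,"ty":-3.65,"tz":0,"ax":-0.86,"ay":-0.51,"az":0},{"jaw":-1,"tx":0.44,"ty":-3.96,"tz":0,"ax":-0.86,"ay":-0.51,"az":0},{"jaw":-1,"tx":0.465,"ty":-4.18,"tz":0,"ax":-0.86,"ay":-0.51,"az":0},{"jaw":-1,"tx":0.48,"ty":-4.31,"tz":0,"ax":-0.86,"ay":-0.51,"az":0},{"jaw":-1,"tx":0.485,"ty":-4.35,"tz":0,"ax":-0.43,"ay":-0.26,"az":0}]' | head -2
python3 est.py 3 -.45 -.2 -.2 -.2 -.2 -.2 -.2 -.2 -.2 -.2 -.7 -1.2 -1.2 -1.2 -1.2 -1.2 -1.2 -1.2 -1.2 -.7 / -.4 -1.6 -3.6 -6.4 -9.95 -14.3 -19.5 -25.5 -32.2 -39.8 -47.4 -54.1 -60.1 -65.3 -69.6 -73.2 -76 -78 -79.2 -79.6
```

```text
clock: 16.9
position: [0.5116, 0.0599, 0.3043]
clock: 18.15
position: [0.5163, 0.0171, 0.3044]
t=18.150 rel=+0.0716 phi=-0.0132(-0.76d) world=+0.0584 shift=0.5,1.9 cost=222922
t=18.200 rel=+0.0706 phi=-0.0128(-0.74d) world=+0.0578 shift=0.5,1.9 cost=221918
t=18.250 rel=+0.0744 phi=-0.0134(-0.77d) world=+0.0610 shift=0.5,1.8 cost=219912
pos [0.5165 0.0169 0.3043] F: th 0.0661+-0.0040 om 0.0801+-0.0135 k 1.085+-0.038 fr 8.3e-05 bias 0.0057+-0.0027
plan phi deg: [-5.16 -7.69 -8.06 -6.82 -4.85 -2.77 -0.94  0.25] 
 th: ['+0.069~0.005', '+0.070~0.007', '+0.067~0.010', '+0.062~0.013', '+0.055~0.017', '+0.046~0.022', '+0.036~0.028', '+0.028~0.035', '+0.021~0.044', '+0.015~0.053', '+0.011~0.065', '+0.008~0.079', '+0.007~0.096', '+0.007~0.116'] om ['+0.00', '-0.01', '-0.04', '-0.05', '-0.07', '-0.07', '-0.07', '-0.06', '-0.06', '-0.04', '-0.03', '-0.02', '-0.01', '+0.00']
 ax: [-3.83 -6.   -6.31 -5.25 -3.57 -1.78 -0.2   0.82] ay: [-2.29 -3.59 -3.78 -3.14 -2.13 -1.06 -0.12  0.49]
```

```bash
python3 -m pendant '[{"jaw":-1,"tx":0,"ty":0,"tz":0,"ax":-3.26,"ay":-1.95,"az":0},{"jaw":-1,"tx":0,"ty":0,"tz":0,"ax":-4.98,"ay":-2.98,"az":0},{"jaw":-1,"tx":0,"ty":0,"tz":0,"ax":-5.06,"ay":-3.03,"az":0},{"jaw":-1,"tx":0,"ty":0,"tz":0,"ax":-4.2,"ay":-2.52,"az":0}]' | head -2
python3 est.py 3 -4.5 -6.5 -6.6 -5.6 / 0 0 0 0
```

```text
clock: 18.8
position: [0.5161, 0.0175, 0.3043]
t=18.800 rel=+0.1699 phi=-0.0975(-5.58d) world=+0.0724 shift=0.5,1.9 cost=226905
t=18.850 rel=+0.1637 phi=-0.0970(-5.56d) world=+0.0667 shift=0.6,1.9 cost=225914
t=18.900 rel=+0.1616 phi=-0.0984(-5.64d) world=+0.0632 shift=0.6,2.0 cost=226923
pos [0.5168 0.0166 0.3043] F: th 0.0610+-0.0044 om -0.0650+-0.0149 k 1.079+-0.036 fr 8.8e-05 bias 0.0053+-0.0034
plan phi deg: [-4.05 -2.6  -1.35 -0.29  0.37  0.28  0.15 -0.07] 
 th: ['+0.053~0.006', '+0.044~0.009', '+0.035~0.012', '+0.026~0.015', '+0.020~0.020', '+0.014~0.025', '+0.009~0.031', '+0.006~0.038', '+0.003~0.046', '+0.002~0.056', '+0.001~0.068', '+0.000~0.082', '+0.000~0.099', '+0.001~0.120'] om ['-0.07', '-0.07', '-0.07', '-0.06', '-0.05', '-0.04', '-0.03', '-0.02', '-0.02', '-0.01', '-0.01', '-0.00', '+0.00', '+0.01']
 ax: [1.33 2.58 3.65 4.55 5.13 5.04 4.94 4.75] ay: [0.8  1.54 2.18 2.72 3.07 3.02 2.95 2.84]
```

```bash
python3 -m pendant '[{"jaw":-1,"tx":0,"ty":0,"tz":0,"ax":1.37,"ay":0.82,"az":0},{"jaw":-1,"tx":0,"ty":0,"tz":0,"ax":2.57,"ay":1.54,"az":0},{"jaw":-1,"tx":0,"ty":0,"tz":0,"ax":3.6,"ay":2.16,"az":0},{"jaw":-1,"tx":0,"ty":0,"tz":0,"ax":4.55,"ay":2.72,"az":0}]' | head -2
python3 est.py 3 -4 -2.6 -1.4 -.3
```

```text
clock: 19.45
position: [0.5166, 0.0166, 0.3043]
t=19.450 rel=+0.0500 phi=-0.0059(-0.34d) world=+0.0441 shift=0.5,2.0 cost=217928
t=19.500 rel=+0.0428 phi=-0.0051(-0.29d) world=+0.0377 shift=0.4,2.0 cost=216925
t=19.550 rel=+0.0450 phi=-0.0064(-0.37d) world=+0.0386 shift=0.4,1.9 cost=216923
pos [0.5167 0.0164 0.3042] F: th 0.0371+-0.0040 om -0.0190+-0.0116 k 1.095+-0.035 fr 9e-05 bias 0.0064+-0.0037
plan phi deg: [-1.44 -1.69 -1.92 -1.58 -1.61 -1.11 -0.99 -0.87] 
 th: ['+0.034~0.006', '+0.031~0.007', '+0.028~0.009', '+0.025~0.012', '+0.023~0.015', '+0.020~0.018', '+0.018~0.022', '+0.017~0.027', '+0.015~0.034', '+0.014~0.041', '+0.012~0.050', '+0.011~0.060', '+0.009~0.073', '+0.007~0.089'] om ['-0.03', '-0.02', '-0.03', '-0.02', '-0.02', '-0.01', '-0.02', '-0.01', '-0.01', '-0.01', '-0.01', '-0.01', '-0.01', '-0.02']
 ax: [-0.98 -1.19 -1.39 -1.1  -1.13 -0.7  -0.59 -0.49] ay: [-0.59 -0.71 -0.83 -0.66 -0.67 -0.42 -0.36 -0.29]
```

```bash
python3 -m pendant '[{"jaw":-1,"tx":0,"ty":0,"tz":0,"ax":-1.03,"ay":-0.62,"az":0},{"jaw":-1,"tx":0,"ty":0,"tz":0,"ax":-1.37,"ay":-0.82,"az":0},{"jaw":-1,"tx":0,"ty":0,"tz":0,"ax":-1.37,"ay":-0.82,"az":0},{"jaw":-1,"tx":0,"ty":0,"tz":0,"ax":-1.2,"ay":-0.72,"az":0},{"jaw":-1,"tx":0,"ty":0,"tz":0,"ax":-1.12,"ay":-0.67,"az":0}]' | head -2
python3 est.py 3 -1.5 -1.9 -1.9 -1.7 -1.6
```

```text
clock: 20.23
position: [0.5164, 0.017, 0.3044]
t=20.225 rel=+0.0453 phi=-0.0293(-1.68d) world=+0.0160 shift=0.4,1.9 cost=218930
t=20.275 rel=+0.0420 phi=-0.0293(-1.68d) world=+0.0127 shift=0.4,2.0 cost=217935
t=20.325 rel=+0.0431 phi=-0.0294(-1.68d) world=+0.0137 shift=0.4,1.8 cost=217927
pos [0.5165 0.0169 0.3043] F: th 0.0110+-0.0041 om -0.0364+-0.0122 k 1.093+-0.038 fr 9e-05 bias 0.0057+-0.0037
plan phi deg: [-0.09  0.07 -0.02  0.01 -0.    0.   -0.05 -0.13] 
 th: ['+0.008~0.006', '+0.006~0.008', '+0.003~0.010', '+0.001~0.013', '+0.000~0.016', '-0.000~0.020', '-0.001~0.024', '-0.001~0.029', '-0.001~0.036', '-0.001~0.043', '-0.001~0.052', '-0.001~0.063', '-0.001~0.076', '-0.000~0.092'] om ['-0.01', '-0.02', '-0.02', '-0.01', '-0.01', '-0.00', '-0.00', '-0.00', '+0.00', '+0.00', '+0.00', '+0.00', '+0.00', '+0.00']
 ax: [1.29 1.43 1.36 1.38 1.37 1.37 1.33 1.26] ay: [0.77 0.86 0.81 0.83 0.82 0.82 0.8  0.75]
```

```bash
python3 -m pendant '[{"jaw":-1,"tx":0,"ty":0,"tz":0,"ax":1.29,"ay":0.77,"az":0},{"jaw":-1,"tx":0,"ty":0,"tz":0,"ax":1.37,"ay":0.82,"az":0},{"jaw":-1,"tx":0,"ty":0,"tz":0,"ax":1.37,"ay":0.82,"az":0},{"jaw":-1,"tx":0,"ty":0,"tz":0,"ax":1.29,"ay":0.77,"az":0},{"jaw":-1,"tx":0,"ty":0,"tz":0,"ax":1.2,"ay":0.72,"az":0}]' | head -2
python3 est.py 3 -.1 0 0 -.1 -.2
```

```text
clock: 21.0
position: [0.5163, 0.017, 0.3044]
t=21.000 rel=+0.0134 phi=-0.0051(-0.29d) world=+0.0082 shift=0.3,2.0 cost=210933
t=21.050 rel=+0.0118 phi=-0.0052(-0.30d) world=+0.0066 shift=0.3,1.9 cost=210935
t=21.100 rel=+0.0146 phi=-0.0051(-0.29d) world=+0.0096 shift=0.4,1.9 cost=209933
pos [0.5163 0.0171 0.3044] F: th 0.0087+-0.0039 om 0.0119+-0.0100 k 1.092+-0.039 fr 9.5e-05 bias 0.0068+-0.0031
plan phi deg: [-0.89 -0.95 -0.95 -0.98 -1.06 -0.9  -0.76 -0.49] 
 th: ['+0.009~0.004', '+0.009~0.005', '+0.009~0.007', '+0.009~0.009', '+0.008~0.010', '+0.007~0.013', '+0.006~0.016', '+0.005~0.019', '+0.005~0.023', '+0.005~0.028', '+0.004~0.034', '+0.004~0.042', '+0.003~0.050', '+0.002~0.061'] om ['-0.00', '+0.00', '-0.00', '-0.00', '-0.01', '-0.01', '-0.01', '-0.00', '-0.00', '-0.00', '-0.00', '-0.00', '-0.00', '-0.01']
 ax: [-0.59 -0.64 -0.64 -0.67 -0.74 -0.6  -0.48 -0.25] ay: [-0.35 -0.38 -0.38 -0.4  -0.44 -0.36 -0.29 -0.15]
```

```bash
python3 -m pendant '[{"jaw":-1,"tx":0.005,"ty":-0.04,"tz":0,"ax":-0.17,"ay":-0.1,"az":0},{"jaw":-1,"tx":0.02,"ty":-0.17,"tz":0,"ax":-0.17,"ay":-0.1,"az":0},{"jaw":-1,"tx":0.04,"ty":-0.39,"tz":0,"ax":-0.17,"ay":-0.1,"az":0},{"jaw":-1,"tx":0.08,"ty":-0.7,"tz":0,"ax":-0.17,"ay":-0.1,"az":0},{"jaw":-1,"tx":0.12,"ty":-1.09,"tz":0,"ax":-0.17,"ay":-0.1,"az":0},{"jaw":-1,"tx":0.17,"ty":-1.57,"tz":0,"ax":-0.17,"ay":-0.1,"az":0},{"jaw":-1,"tx":0.24,"ty":-2.13,"tz":0,"ax":-0.17,"ay":-0.1,"az":0},{"jaw":-1,"tx":0.31,"ty":-2.78,"tz":0,"ax":-0.17,"ay":-0.1,"az":0},{"jaw":-1,"tx":0.39,"ty":-3.52,"tz":0,"ax":-0.17,"ay":-0.1,"az":0},{"jaw":-1,"tx":0.485,"ty":-4.35,"tz":0,"ax":-0.17,"ay":-0.1,"az":0}]' | head -2
python3 -m pendant '[{"jaw":-1,"tx":0.09,"ty":-0.83,"tz":0,"ax":-0.34,"ay":-0.21,"az":0},{"jaw":-1,"tx":0.175,"ty":-1.57,"tz":0,"ax":-0.69,"ay":-0.41,"az":0},{"jaw":-1,"tx":0.245,"ty":-2.22,"tz":0,"ax":-0.69,"ay":-0.41,"az":0},{"jaw":-1,"tx":0.31,"ty":-2.78,"tz":0,"ax":-0.69,"ay":-0.41,"az":0},{"jaw":-1,"tx":0.365,"ty":-3.26,"tz":0,"ax":-0.69,"ay":-0.41,"az":0},{"jaw":-1,"tx":0.405,"ty":-3.65,"tz":0,"ax":-0.69,"ay":-0.41,"az":0},{"jaw":-1,"tx":0.44,"ty":-3.96,"tz":0,"ax":-0.69,"ay":-0.41,"az":0},{"jaw":-1,"tx":0.465,"ty":-4.18,"tz":0,"ax":-0.69,"ay":-0.41,"az":0},{"jaw":-1,"tx":0.48,"ty":-4.31,"tz":0,"ax":-0.69,"ay":-0.41,"az":0},{"jaw":-1,"tx":0.485,"ty":-4.35,"tz":0,"ax":-0.34,"ay":-0.21,"az":0}]' | head -2
python3 est.py 3 -.4 -.4 -.4 -.4 -.4 -.4 -.4 -.4 -.4 -.4 -.8 -1.2 -1.2 -1.2 -1.2 -1.2 -1.2 -1.2 -1.2 -.8 / -.4 -1.6 -3.6 -6.4 -9.95 -14.3 -19.5 -25.5 -32.2 -39.8 -47.4 -54.1 -60.1 -65.3 -69.6 -73.2 -76 -78 -79.2 -79.6
```

```text
clock: 22.4
position: [0.5213, -0.0271, 0.3043]
clock: 23.65
position: [0.526, -0.0699, 0.3044]
t=23.650 rel=+0.0555 phi=-0.0150(-0.86d) world=+0.0405 shift=0.0,2.1 cost=344990
t=23.700 rel=+0.0534 phi=-0.0148(-0.85d) world=+0.0387 shift=0.0,2.0 cost=342983
t=23.750 rel=+0.0522 phi=-0.0152(-0.87d) world=+0.0371 shift=0.0,2.1 cost=344990
pos [ 0.5262 -0.0701  0.3043] F: th 0.0418+-0.0045 om 0.0478+-0.0128 k 1.085+-0.041 fr 8.9e-05 bias 0.0087+-0.0025
plan phi deg: [-3.24 -4.34 -4.5  -4.17 -4.41 -3.3  -1.7  -0.34] 
 th: ['+0.044~0.006', '+0.045~0.008', '+0.045~0.010', '+0.044~0.013', '+0.039~0.016', '+0.033~0.020', '+0.028~0.024', '+0.024~0.030', '+0.019~0.037', '+0.015~0.045', '+0.012~0.055', '+0.010~0.066', '+0.009~0.080', '+0.008~0.098'] om ['+0.01', '+0.00', '-0.01', '-0.02', '-0.05', '-0.04', '-0.04', '-0.03', '-0.04', '-0.03', '-0.02', '-0.01', '-0.01', '-0.00']
 ax: [-2.09 -3.04 -3.17 -2.89 -3.1  -2.15 -0.77  0.39] ay: [-1.25 -1.82 -1.9  -1.73 -1.85 -1.29 -0.46  0.23]
```

View pics/ov.png

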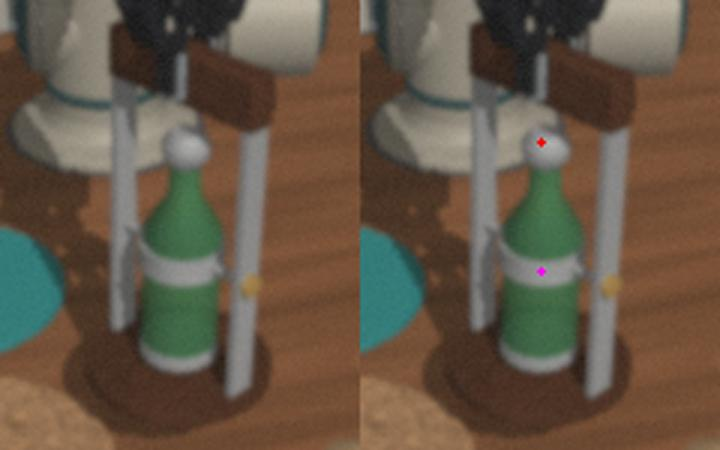

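The robot's pale base behind the stopper pulled its centroid about 2 px left (red dot at 541 against the true 547). I'm gating the features by depth.

```bash
python3 - <<'E'
s=open("est.py").read()
s=s.replace("def feats(img,uv):","def feats(im,uv,dp):").replace("    h=cv2.cvtColor(cv2.GaussianBlur(img,","    near=np.abs(cv2.medianBlur(im['depth'].astype(np.float32),3)-dp)<.09\n    h=cv2.cvtColor(cv2.GaussianBlur(im['pixels'],")
s=s.replace("<60)\n","<60)&near\n").replace("(vv>top-20)\n","(vv>top-20)&near\n")
s=s.replace('feats(REF["pixels"],(_u[2],_v[2]))','feats(REF,(_u[2],_v[2]),pdepth(S2))').replace("feats(img,(u[2],v[2]))","feats(img,(u[2],v[2]),pdepth(s))")
s=s.replace("from scipy.optimize import brentq","""from scipy.optimize import brentq
def pdepth(s):
    Rt,pt=tool(s); return float(((Rt*R2.inv()).apply(PIV-p2)+pt-TC[:3,3])@TC[:3,2])""")
s=s.replace('theta(im["pixels"],s,','theta(im,s,')
open("est.py","w").write(s)
import pickle,numpy as np
F=pickle.load(open("F.pkl","rb")); n=3000; r=np.random.default_rng(1)
F["th"]=r.normal(-.02,.03,n);F["om"]=r.normal(-.02,.05,n); q=F["par"]; q[0]=r.normal(1.09,.03,n);q[1]=9e-5;q[2]=r.normal(.006,.003,n);F["v"]=0.;pickle.dump(F,open("F.pkl","wb"))
E
python3 - <<'E'
from est import *
print(ZG,BU)
for n in("scene0","scene1","scene2"): print(n,theta(dict(np.load(n+".npz")),S2,0)[0][0],theta(dict(np.load(n+".npz")),S2,0)[1])
E
python3 est.py 3
```

```text
-0.012791477584833393 -0.681980630689452
scene0 0.2837844181176587 190668
scene1 0.2809185637460038 189670
scene2 0.3000000000003138 183672
t=23.800 rel=-0.0193 phi=-0.0153(-0.88d) world=-0.0347 shift=0.3,2.2 cost=218986
t=23.850 rel=-0.0192 phi=-0.0153(-0.88d) world=-0.0346 shift=0.3,2.2 cost=217984
t=23.900 rel=-0.0205 phi=-0.0153(-0.88d) world=-0.0359 shift=0.3,2.2 cost=218991
pos [ 0.5261 -0.07    0.3043] F: th -0.0373+-0.0054 om -0.0325+-0.0423 k 1.089+-0.031 fr 9e-05 bias 0.0061+-0.0029
plan phi deg: [ 1.38  2.78  3.    2.69  1.8   0.71 -0.56 -1.58] 
 th: ['-0.034~0.011', '-0.032~0.016', '-0.030~0.021', '-0.026~0.027', '-0.021~0.034', '-0.016~0.042', '-0.012~0.052', '-0.009~0.063', '-0.007~0.077', '-0.006~0.094', '-0.007~0.114', '-0.010~0.138', '-0.013~0.163', '-0.008~0.177'] om ['+0.01', '+0.02', '+0.03', '+0.04', '+0.04', '+0.04', '+0.03', '+0.02', '+0.01', '-0.00', '-0.02', '-0.03', '+0.02', '+0.05']
 ax: [ 1.87  3.07  3.26  2.99  2.23  1.29  0.2  -0.67] ay: [ 1.12  1.84  1.95  1.79  1.34  0.77  0.12 -0.4 ]
```

View pics/ov.png

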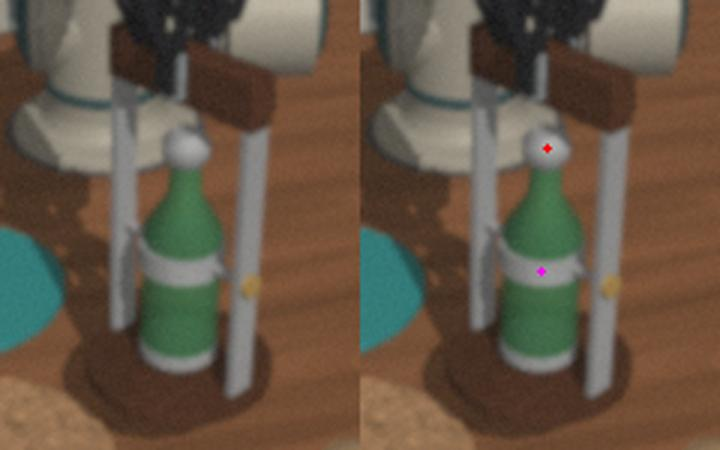

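```bash
sed -i 's/^def theta(/BU=-.33\ndef theta(/' est.py
python3 - <<'E'
import pickle,numpy as np
F=pickle.load(open("F.pkl","rb")); n=3000; r=np.random.default_rng(2)
F["th"]=r.normal(-.026,.004,n);F["om"]=r.normal(-.015,.02,n);pickle.dump(F,open("F.pkl","wb"))
E
python3 est.py 0 | tail -4
```

```text
pos [ 0.5261 -0.0699  0.3043] F: th -0.0261+-0.0040 om -0.0141+-0.0198 k 1.089+-0.031 fr 9e-05 bias 0.0061+-0.0029
plan phi deg: [ 0.82  1.84  1.96  1.29  1.04  0.59  0.01 -0.29] 
 th: ['-0.024~0.005', '-0.023~0.007', '-0.021~0.010', '-0.020~0.013', '-0.017~0.016', '-0.014~0.021', '-0.012~0.025', '-0.010~0.031', '-0.008~0.038', '-0.007~0.046', '-0.006~0.056', '-0.005~0.068', '-0.004~0.082', '-0.004~0.098'] om ['+0.01', '+0.02', '+0.02', '+0.01', '+0.02', '+0.02', '+0.02', '+0.01', '+0.01', '+0.01', '+0.01', '+0.01', '+0.00', '+0.00']
 ax: [1.39 2.27 2.37 1.8  1.58 1.19 0.69 0.44] ay: [0.83 1.36 1.42 1.07 0.95 0.71 0.41 0.26]
```

```bash
python3 -m pendant '[{"jaw":-1,"tx":0,"ty":0,"tz":0,"ax":1.37,"ay":0.82,"az":0},{"jaw":-1,"tx":0,"ty":0,"tz":0,"ax":2.23,"ay":1.33,"az":0},{"jaw":-1,"tx":0,"ty":0,"tz":0,"ax":2.32,"ay":1.39,"az":0},{"jaw":-1,"tx":0,"ty":0,"tz":0,"ax":1.89,"ay":1.13,"az":0}]' | head -2
python3 est.py 3 .8 1.8 1.9 1.4
```

```text
clock: 24.45
position: [0.5263, -0.0704, 0.3042]
t=24.450 rel=-0.0540 phi=+0.0227(+1.30d) world=-0.0313 shift=0.3,2.2 cost=214984
t=24.500 rel=-0.0513 phi=+0.0221(+1.27d) world=-0.0291 shift=0.3,2.3 cost=218985
t=24.550 rel=-0.0474 phi=+0.0227(+1.30d) world=-0.0246 shift=0.3,2.2 cost=219983
pos [ 0.526  -0.0699  0.3044] F: th -0.0261+-0.0041 om 0.0202+-0.0112 k 1.091+-0.033 fr 9e-05 bias 0.0057+-0.0035
plan phi deg: [0.81 0.33 0.3  0.27 0.23 0.19 0.2  0.15] 
 th: ['-0.023~0.005', '-0.022~0.006', '-0.020~0.008', '-0.018~0.010', '-0.017~0.012', '-0.016~0.015', '-0.015~0.018', '-0.014~0.021', '-0.013~0.026', '-0.012~0.031', '-0.011~0.037', '-0.010~0.044', '-0.009~0.053', '-0.007~0.064'] om ['+0.01', '+0.01', '+0.01', '+0.01', '+0.01', '+0.01', '+0.01', '+0.01', '+0.01', '+0.01', '+0.01', '+0.01', '+0.01', '+0.01']
 ax: [-0.51 -0.92 -0.94 -0.97 -1.   -1.04 -1.03 -1.07] ay: [-0.31 -0.55 -0.56 -0.58 -0.6  -0.62 -0.62 -0.64]
```

```bash
python3 -m pendant '[{"jaw":-1,"tx":0,"ty":0,"tz":0,"ax":-0.43,"ay":-0.26,"az":0},{"jaw":-1,"tx":0,"ty":0,"tz":0,"ax":-0.77,"ay":-0.46,"az":0},{"jaw":-1,"tx":0,"ty":0,"tz":0,"ax":-0.86,"ay":-0.51,"az":0},{"jaw":-1,"tx":0,"ty":0,"tz":0,"ax":-0.94,"ay":-0.56,"az":0},{"jaw":-1,"tx":0,"ty":0,"tz":0,"ax":-1.03,"ay":-0.62,"az":0}]' | head -2
python3 est.py 3 .9 .5 .4 .3 .2
```

```text
clock: 25.22
position: [0.5261, -0.07, 0.3043]
t=25.225 rel=-0.0286 phi=+0.0020(+0.12d) world=-0.0266 shift=0.3,2.3 cost=214002
t=25.275 rel=-0.0291 phi=+0.0020(+0.11d) world=-0.0271 shift=0.3,2.3 cost=214001
t=25.325 rel=-0.0305 phi=+0.0021(+0.12d) world=-0.0284 shift=0.3,2.4 cost=213006
pos [ 0.5261 -0.07    0.3043] F: th -0.0279+-0.0042 om -0.0091+-0.0107 k 1.094+-0.035 fr 9e-05 bias 0.0047+-0.0034
plan phi deg: [1.36 1.47 1.57 1.42 0.98 0.97 0.69 0.34] 
 th: ['-0.027~0.005', '-0.027~0.007', '-0.026~0.009', '-0.024~0.011', '-0.023~0.014', '-0.021~0.018', '-0.019~0.022', '-0.017~0.027', '-0.016~0.033', '-0.014~0.041', '-0.013~0.050', '-0.011~0.061', '-0.010~0.074', '-0.008~0.091'] om ['+0.01', '+0.00', '+0.01', '+0.01', '+0.01', '+0.02', '+0.01', '+0.01', '+0.01', '+0.01', '+0.01', '+0.01', '+0.01', '+0.01']
 ax: [1.   1.09 1.17 1.05 0.67 0.66 0.42 0.12] ay: [0.6  0.65 0.7  0.63 0.4  0.39 0.25 0.07]
```

```bash
python3 -m pendant '[{"jaw":-1,"tx":0.005,"ty":-0.04,"tz":0,"ax":0.6,"ay":0.36,"az":0},{"jaw":-1,"tx":0.02,"ty":-0.17,"tz":0,"ax":0.94,"ay":0.56,"az":0},{"jaw":-1,"tx":0.04,"ty":-0.39,"tz":0,"ax":0.94,"ay":0.56,"az":0},{"jaw":-1,"tx":0.08,"ty":-0.7,"tz":0,"ax":0.94,"ay":0.56,"az":0},{"jaw":-1,"tx":0.12,"ty":-1.09,"tz":0,"ax":0.94,"ay":0.56,"az":0},{"jaw":-1,"tx":0.17,"ty":-1.57,"tz":0,"ax":0.94,"ay":0.56,"az":0},{"jaw":-1,"tx":0.24,"ty":-2.13,"tz":0,"ax":0.94,"ay":0.56,"az":0},{"jaw":-1,"tx":0.31,"ty":-2.78,"tz":0,"ax":0.94,"ay":0.56,"az":0},{"jaw":-1,"tx":0.39,"ty":-3.52,"tz":0,"ax":0.94,"ay":0.56,"az":0},{"jaw":-1,"tx":0.485,"ty":-4.35,"tz":0,"ax":0.94,"ay":0.56,"az":0}]' | head -2
python3 -m pendant '[{"jaw":-1,"tx":0.09,"ty":-0.83,"tz":0,"ax":-0.43,"ay":-0.26,"az":0},{"jaw":-1,"tx":0.175,"ty":-1.57,"tz":0,"ax":-0.86,"ay":-0.51,"az":0},{"jaw":-1,"tx":0.245,"ty":-2.22,"tz":0,"ax":-0.86,"ay":-0.51,"az":0},{"jaw":-1,"tx":0.31,"ty":-2.78,"tz":0,"ax":-0.86,"ay":-0.51,"az":0},{"jaw":-1,"tx":0.365,"ty":-3.26,"tz":0,"ax":-0.86,"ay":-0.51,"az":0},{"jaw":-1,"tx":0.405,"ty":-3.65,"tz":0,"ax":-0.86,"ay":-0.51,"az":0},{"jaw":-1,"tx":0.44,"ty":-3.96,"tz":0,"ax":-0.86,"ay":-0.51,"az":0},{"jaw":-1,"tx":0.465,"ty":-4.18,"tz":0,"ax":-0.86,"ay":-0.51,"az":0},{"jaw":-1,"tx":0.48,"ty":-4.31,"tz":0,"ax":-0.86,"ay":-0.51,"az":0},{"jaw":-1,"tx":0.485,"ty":-4.35,"tz":0,"ax":-0.43,"ay":-0.26,"az":0}]' | head -2
python3 est.py 3 .9 1.3 1.3 1.3 1.3 1.3 1.3 1.3 1.3 1.3 .8 .3 .3 .3 .3 .3 .3 .3 .3 .8 / -.4 -1.6 -3.6 -6.4 -9.95 -14.3 -19.5 -25.5 -32.2 -39.8 -47.4 -54.1 -60.1 -65.3 -69.6 -73.2 -76 -78 -79.2 -79.6
```

```text
clock: 26.62
position: [0.531, -0.1141, 0.3043]
clock: 27.88
position: [0.5357, -0.1569, 0.3044]
t=27.875 rel=-0.0725 phi=+0.0128(+0.74d) world=-0.0596 shift=0.3,2.4 cost=231041
t=27.925 rel=-0.0729 phi=+0.0131(+0.75d) world=-0.0598 shift=0.3,2.4 cost=233043
t=27.975 rel=-0.0736 phi=+0.0127(+0.73d) world=-0.0609 shift=0.3,2.3 cost=231048
pos [ 0.5359 -0.1571  0.3043] F: th -0.0631+-0.0047 om -0.0363+-0.0144 k 1.085+-0.037 fr 9e-05 bias 0.0033+-0.0023
plan phi deg: [ 3.28  4.71  4.99  4.44  3.43  2.17  0.76 -0.5 ] 
 th: ['-0.063~0.006', '-0.061~0.007', '-0.058~0.009', '-0.054~0.011', '-0.047~0.014', '-0.039~0.017', '-0.032~0.022', '-0.026~0.027', '-0.020~0.033', '-0.015~0.040', '-0.012~0.049', '-0.009~0.060', '-0.008~0.072', '-0.007~0.087'] om ['+0.01', '+0.02', '+0.03', '+0.05', '+0.06', '+0.06', '+0.06', '+0.04', '+0.05', '+0.03', '+0.02', '+0.02', '+0.01', '+0.00']
 ax: [ 2.13  3.35  3.6   3.12  2.26  1.18 -0.03 -1.11] ay: [ 1.27  2.01  2.15  1.87  1.35  0.71 -0.02 -0.67]
```

```bash
python3 -m pendant '[{"jaw":-1,"tx":0,"ty":0,"tz":0,"ax":1.89,"ay":1.13,"az":0},{"jaw":-1,"tx":0,"ty":0,"tz":0,"ax":2.92,"ay":1.74,"az":0},{"jaw":-1,"tx":0,"ty":0,"tz":0,"ax":3.09,"ay":1.85,"az":0},{"jaw":-1,"tx":0,"ty":0,"tz":0,"ax":2.66,"ay":1.59,"az":0}]' | head -2
python3 est.py 3 3 4.2 4.4 3.9 / 0 0 0 0
```

```text
clock: 28.52
position: [0.536, -0.1574, 0.3041]
t=28.525 rel=-0.1115 phi=+0.0662(+3.79d) world=-0.0453 shift=0.3,2.2 cost=223026
t=28.575 rel=-0.1000 phi=+0.0656(+3.76d) world=-0.0344 shift=0.4,2.3 cost=223023
t=28.625 rel=-0.0945 phi=+0.0661(+3.79d) world=-0.0284 shift=0.4,2.2 cost=224029
pos [ 0.5357 -0.1568  0.3044] F: th -0.0279+-0.0044 om 0.0992+-0.0120 k 1.065+-0.034 fr 9.1e-05 bias 0.0045+-0.0030
plan phi deg: [ 0.69 -1.36 -2.09 -1.95 -1.55 -1.34 -0.95 -0.62] 
 th: ['-0.022~0.004', '-0.015~0.006', '-0.008~0.008', '-0.003~0.011', '+0.001~0.013', '+0.003~0.016', '+0.004~0.020', '+0.006~0.024', '+0.006~0.029', '+0.006~0.035', '+0.006~0.043', '+0.005~0.051', '+0.005~0.062', '+0.004~0.075'] om ['+0.05', '+0.05', '+0.05', '+0.03', '+0.02', '+0.01', '+0.01', '+0.01', '+0.00', '-0.00', '-0.00', '-0.00', '-0.01', '-0.01']
 ax: [-2.75 -4.52 -5.14 -5.02 -4.68 -4.49 -4.16 -3.88] ay: [-1.65 -2.7  -3.07 -3.   -2.8  -2.69 -2.49 -2.32]
```

```bash
python3 -m pendant '[{"jaw":-1,"tx":0,"ty":0,"tz":0,"ax":-2.75,"ay":-1.64,"az":0},{"jaw":-1,"tx":0,"ty":0,"tz":0,"ax":-4.46,"ay":-2.67,"az":0},{"jaw":-1,"tx":0,"ty":0,"tz":0,"ax":-5.06,"ay":-3.03,"az":0},{"jaw":-1,"tx":0,"ty":0,"tz":0,"ax":-4.98,"ay":-2.98,"az":0}]' | head -2
python3 est.py 3 .7 -1.3 -2 -1.9
```

```text
clock: 29.18
position: [0.5355, -0.1565, 0.3044]
t=29.175 rel=+0.0385 phi=-0.0342(-1.96d) world=+0.0043 shift=0.3,2.4 cost=231029
t=29.225 rel=+0.0370 phi=-0.0341(-1.95d) world=+0.0030 shift=0.3,2.3 cost=235024
t=29.275 rel=+0.0417 phi=-0.0342(-1.96d) world=+0.0075 shift=0.3,2.4 cost=234027
pos [ 0.5358 -0.157   0.3042] F: th 0.0082+-0.0044 om 0.0249+-0.0114 k 1.070+-0.038 fr 9e-05 bias 0.0052+-0.0037
plan phi deg: [-1.38 -1.3  -1.31 -1.29 -1.2  -1.23 -1.16 -0.69] 
 th: ['+0.011~0.006', '+0.012~0.008', '+0.013~0.010', '+0.013~0.012', '+0.013~0.015', '+0.012~0.018', '+0.011~0.022', '+0.011~0.027', '+0.010~0.033', '+0.009~0.040', '+0.008~0.049', '+0.007~0.060', '+0.006~0.073', '+0.005~0.088'] om ['+0.02', '+0.01', '+0.00', '-0.00', '-0.00', '-0.01', '-0.01', '-0.00', '-0.01', '-0.01', '-0.01', '-0.01', '-0.01', '-0.01']
 ax: [0.45 0.51 0.51 0.53 0.6  0.58 0.64 1.04] ay: [0.27 0.31 0.3  0.32 0.36 0.35 0.38 0.62]
```

```bash
python3 -m pendant '[{"jaw":-1,"tx":0,"ty":0,"tz":0,"ax":0.43,"ay":0.26,"az":0},{"jaw":-1,"tx":0,"ty":0,"tz":0,"ax":0.6,"ay":0.36,"az":0},{"jaw":-1,"tx":0,"ty":0,"tz":0,"ax":0.69,"ay":0.41,"az":0},{"jaw":-1,"tx":0,"ty":0,"tz":0,"ax":0.77,"ay":0.46,"az":0},{"jaw":-1,"tx":0,"ty":0,"tz":0,"ax":0.86,"ay":0.51,"az":0}]' | head -2
python3 est.py 3 -1.4 -1.2 -1.1 -1 -.9
```

```text
clock: 29.95
position: [0.5358, -0.157, 0.3043]
t=29.950 rel=+0.0636 phi=-0.0173(-0.99d) world=+0.0463 shift=0.3,2.2 cost=233002
t=30.000 rel=+0.0644 phi=-0.0173(-0.99d) world=+0.0471 shift=0.3,2.2 cost=232000
t=30.050 rel=+0.0650 phi=-0.0174(-1.00d) world=+0.0476 shift=0.3,2.3 cost=233994
pos [ 0.5358 -0.157   0.3043] F: th 0.0513+-0.0041 om 0.0624+-0.0113 k 1.095+-0.036 fr 8.3e-05 bias 0.0097+-0.0031
plan phi deg: [-4.37 -6.35 -6.6  -5.73 -4.24 -2.59 -1.11 -0.12] 
 th: ['+0.054~0.006', '+0.054~0.008', '+0.052~0.010', '+0.048~0.013', '+0.042~0.017', '+0.035~0.022', '+0.029~0.028', '+0.022~0.035', '+0.017~0.043', '+0.012~0.053', '+0.009~0.065', '+0.007~0.080', '+0.006~0.097', '+0.006~0.118'] om ['+0.00', '-0.01', '-0.03', '-0.04', '-0.05', '-0.06', '-0.05', '-0.04', '-0.04', '-0.03', '-0.02', '-0.01', '-0.01', '+0.00']
 ax: [-2.97 -4.67 -4.89 -4.14 -2.87 -1.45 -0.18  0.67] ay: [-1.78 -2.8  -2.92 -2.48 -1.71 -0.87 -0.11  0.4 ]
```

```bash
python3 -m pendant '[{"jaw":-1,"tx":0,"ty":0,"tz":0,"ax":-2.83,"ay":-1.69,"az":0},{"jaw":-1,"tx":0,"ty":0,"tz":0,"ax":-4.38,"ay":-2.62,"az":0},{"jaw":-1,"tx":0,"ty":0,"tz":0,"ax":-4.38,"ay":-2.62,"az":0},{"jaw":-1,"tx":0,"ty":0,"tz":0,"ax":-3.6,"ay":-2.16,"az":0}]' | head -2
python3 est.py 3 -4.2 -6 -6 -5.1
```

```text
clock: 30.6
position: [0.5356, -0.1566, 0.3044]
t=30.600 rel=+0.1404 phi=-0.0893(-5.12d) world=+0.0511 shift=0.3,2.2 cost=240002
t=30.650 rel=+0.1361 phi=-0.0887(-5.08d) world=+0.0474 shift=0.3,2.3 cost=239011
t=30.700 rel=+0.1303 phi=-0.0899(-5.15d) world=+0.0404 shift=0.3,2.1 cost=240018
pos [ 0.5361 -0.1575  0.3042] F: th 0.0402+-0.0039 om -0.0728+-0.0141 k 1.093+-0.033 fr 8.1e-05 bias 0.0091+-0.0032
plan phi deg: [-2.8  -1.11 -0.11  0.35  0.19  0.04 -0.16 -0.31] 
 th: ['+0.034~0.004', '+0.027~0.006', '+0.019~0.008', '+0.013~0.011', '+0.009~0.014', '+0.005~0.018', '+0.002~0.022', '+0.000~0.027', '-0.001~0.033', '-0.002~0.040', '-0.002~0.048', '-0.002~0.058', '-0.002~0.070', '-0.001~0.085'] om ['-0.05', '-0.06', '-0.05', '-0.04', '-0.03', '-0.02', '-0.02', '-0.01', '-0.01', '-0.00', '-0.00', '+0.00', '+0.00', '+0.01']
 ax: [1.98 3.42 4.28 4.68 4.54 4.41 4.24 4.11] ay: [1.18 2.05 2.56 2.8  2.72 2.64 2.54 2.46]
```

```bash
python3 -m pendant '[{"jaw":-1,"tx":0,"ty":0,"tz":0,"ax":1.97,"ay":1.18,"az":0},{"jaw":-1,"tx":0,"ty":0,"tz":0,"ax":3.43,"ay":2.05,"az":0},{"jaw":-1,"tx":0,"ty":0,"tz":0,"ax":4.29,"ay":2.57,"az":0},{"jaw":-1,"tx":0,"ty":0,"tz":0,"ax":4.63,"ay":2.77,"az":0}]' | head -2
python3 est.py 3 -2.8 -1.1 -.1 .3
```

```text
clock: 31.25
position: [0.5361, -0.1575, 0.3042]
t=31.250 rel=+0.0195 phi=+0.0035(+0.20d) world=+0.0230 shift=0.4,2.4 cost=234001
t=31.300 rel=+0.0157 phi=+0.0037(+0.21d) world=+0.0194 shift=0.4,2.3 cost=234003
t=31.350 rel=+0.0174 phi=+0.0033(+0.19d) world=+0.0207 shift=0.4,2.3 cost=232009
pos [ 0.5359 -0.1573  0.3043] F: th 0.0192+-0.0040 om -0.0043+-0.0123 k 1.103+-0.029 fr 8.4e-05 bias 0.0104+-0.0034
plan phi deg: [-1.25 -1.47 -1.38 -1.35 -1.34 -1.05 -0.97 -1.03] 
 th: ['+0.017~0.005', '+0.015~0.007', '+0.014~0.009', '+0.014~0.012', '+0.012~0.014', '+0.012~0.018', '+0.011~0.022', '+0.011~0.026', '+0.010~0.032', '+0.009~0.039', '+0.009~0.047', '+0.008~0.057', '+0.007~0.069', '+0.006~0.084'] om ['-0.02', '-0.01', '-0.01', '-0.01', '-0.01', '-0.00', '-0.00', '-0.01', '-0.00', '-0.01', '-0.01', '-0.01', '-0.01', '-0.01']
 ax: [-1.33 -1.52 -1.44 -1.41 -1.41 -1.16 -1.09 -1.14] ay: [-0.8  -0.91 -0.86 -0.85 -0.84 -0.69 -0.65 -0.68]
```

```bash
python3 -m pendant '[{"jaw":-1,"tx":0,"ty":0,"tz":0,"ax":-1.29,"ay":-0.77,"az":0},{"jaw":-1,"tx":0,"ty":0,"tz":0,"ax":-1.46,"ay":-0.87,"az":0},{"jaw":-1,"tx":0,"ty":0,"tz":0,"ax":-1.46,"ay":-0.87,"az":0},{"jaw":-1,"tx":0,"ty":0,"tz":0,"ax":-1.46,"ay":-0.87,"az":0}]' | head -2
python3 est.py 3 -1.2 -1.4 -1.4 -1.4
```

```text
clock: 31.9
position: [0.5358, -0.1569, 0.3044]
t=31.900 rel=+0.0363 phi=-0.0263(-1.50d) world=+0.0100 shift=0.3,2.4 cost=235024
t=31.950 rel=+0.0319 phi=-0.0262(-1.50d) world=+0.0057 shift=0.2,2.3 cost=230033
t=32.000 rel=+0.0326 phi=-0.0261(-1.50d) world=+0.0064 shift=0.3,2.3 cost=230030
pos [ 0.5358 -0.157   0.3043] F: th 0.0063+-0.0038 om -0.0164+-0.0104 k 1.104+-0.033 fr 8.2e-05 bias 0.0096+-0.0032
plan phi deg: [-0.39 -0.43 -0.43 -0.43 -0.42 -0.4  -0.42 -0.48] 
 th: ['+0.006~0.005', '+0.004~0.007', '+0.003~0.009', '+0.002~0.011', '+0.001~0.013', '+0.001~0.016', '+0.001~0.020', '+0.001~0.024', '+0.001~0.029', '+0.001~0.035', '+0.000~0.043', '+0.000~0.052', '+0.000~0.063', '+0.000~0.077'] om ['-0.00', '-0.01', '-0.01', '-0.01', '-0.00', '-0.00', '-0.00', '-0.00', '-0.00', '-0.00', '-0.00', '-0.00', '-0.00', '-0.00']
 ax: [0.87 0.83 0.83 0.84 0.84 0.86 0.84 0.79] ay: [0.52 0.5  0.5  0.5  0.51 0.51 0.51 0.47]
```

```bash
python3 -m pendant '[{"jaw":-1,"tx":0.005,"ty":-0.04,"tz":0,"ax":0.94,"ay":0.56,"az":0},{"jaw":-1,"tx":0.02,"ty":-0.17,"tz":0,"ax":1.2,"ay":0.72,"az":0},{"jaw":-1,"tx":0.04,"ty":-0.39,"tz":0,"ax":1.2,"ay":0.72,"az":0},{"jaw":-1,"tx":0.08,"ty":-0.7,"tz":0,"ax":1.2,"ay":0.72,"az":0},{"jaw":-1,"tx":0.12,"ty":-1.09,"tz":0,"ax":1.2,"ay":0.72,"az":0},{"jaw":-1,"tx":0.17,"ty":-1.57,"tz":0,"ax":1.2,"ay":0.72,"az":0},{"jaw":-1,"tx":0.24,"ty":-2.13,"tz":0,"ax":1.2,"ay":0.72,"az":0},{"jaw":-1,"tx":0.31,"ty":-2.78,"tz":0,"ax":1.2,"ay":0.72,"az":0},{"jaw":-1,"tx":0.39,"ty":-3.52,"tz":0,"ax":1.2,"ay":0.72,"az":0},{"jaw":-1,"tx":0.485,"ty":-4.35,"tz":0,"ax":1.2,"ay":0.72,"az":0}]' | head -2
python3 -m pendant '[{"jaw":-1,"tx":0.09,"ty":-0.83,"tz":0,"ax":-0.43,"ay":-0.26,"az":0},{"jaw":-1,"tx":0.175,"ty":-1.57,"tz":0,"ax":-0.82,"ay":-0.49,"az":0},{"jaw":-1,"tx":0.245,"ty":-2.22,"tz":0,"ax":-0.82,"ay":-0.49,"az":0},{"jaw":-1,"tx":0.31,"ty":-2.78,"tz":0,"ax":-0.82,"ay":-0.49,"az":0},{"jaw":-1,"tx":0.365,"ty":-3.26,"tz":0,"ax":-0.82,"ay":-0.49,"az":0},{"jaw":-1,"tx":0.405,"ty":-3.65,"tz":0,"ax":-0.82,"ay":-0.49,"az":0},{"jaw":-1,"tx":0.44,"ty":-3.96,"tz":0,"ax":-0.82,"ay":-0.49,"az":0},{"jaw":-1,"tx":0.465,"ty":-4.18,"tz":0,"ax":-0.82,"ay":-0.49,"az":0},{"jaw":-1,"tx":0.48,"ty":-4.27,"tz":0,"ax":-0.82,"ay":-0.49,"az":0},{"jaw":-1,"tx":0.48,"ty":-4.3,"tz":0,"ax":-0.43,"ay":-0.26,"az":0}]' | head -2
python3 est.py 3 -.3 0 0 0 0 0 0 0 0 0 -.5 -.95 -.95 -.95 -.95 -.95 -.95 -.95 -.95 -.5 / -.4 -1.6 -3.6 -6.4 -9.95 -14.3 -19.5 -25.5 -32.2 -39.8 -47.4 -54.1 -60.1 -65.3 -69.6 -73.2 -76 -78 -78.8 -79.1
```

```text
clock: 33.3
position: [0.5407, -0.2011, 0.3043]
clock: 34.55
position: [0.5454, -0.2433, 0.3044]
t=34.550 rel=+0.0384 phi=-0.0101(-0.58d) world=+0.0283 shift=0.3,1.6 cost=246036
t=34.600 rel=+0.0350 phi=-0.0097(-0.56d) world=+0.0253 shift=0.2,1.6 cost=246037
t=34.650 rel=+0.0361 phi=-0.0102(-0.58d) world=+0.0258 shift=0.2,1.5 cost=245028
pos [ 0.5455 -0.2436  0.3043] F: th 0.0309+-0.0041 om 0.0502+-0.0127 k 1.095+-0.035 fr 8e-05 bias 0.0111+-0.0020
plan phi deg: [-2.68 -4.01 -4.4  -4.03 -3.18 -2.13 -1.1  -0.38] 
 th: ['+0.032~0.004', '+0.033~0.006', '+0.032~0.007', '+0.030~0.009', '+0.026~0.011', '+0.022~0.014', '+0.018~0.018', '+0.014~0.022', '+0.010~0.027', '+0.008~0.032', '+0.006~0.039', '+0.005~0.047', '+0.004~0.057', '+0.004~0.069'] om ['+0.01', '-0.00', '-0.02', '-0.03', '-0.03', '-0.04', '-0.03', '-0.03', '-0.03', '-0.02', '-0.01', '-0.01', '-0.00', '-0.00']
 ax: [-1.87 -3.01 -3.35 -3.03 -2.3  -1.4  -0.52  0.1 ] ay: [-1.12 -1.8  -2.   -1.81 -1.38 -0.84 -0.31  0.06]
```

Over the mat's centre with the bottle at about 0.026 rad. I hold here and keep it balanced.

```bash
python3 -m pendant '[{"jaw":-1,"tx":0,"ty":0,"tz":0,"ax":-1.63,"ay":-0.98,"az":0},{"jaw":-1,"tx":0,"ty":0,"tz":0,"ax":-2.57,"ay":-1.54,"az":0},{"jaw":-1,"tx":0,"ty":0,"tz":0,"ax":-2.57,"ay":-1.54,"az":0},{"jaw":-1,"tx":0,"ty":0,"tz":0,"ax":-2.14,"ay":-1.28,"az":0}]' | head -2
python3 est.py 3 -2.4 -3.5 -3.5 -3 / 0 0 0 0
```

```text
clock: 35.2
position: [0.5453, -0.2431, 0.3045]
t=35.200 rel=+0.0884 phi=-0.0536(-3.07d) world=+0.0348 shift=-0.0,1.3 cost=244030
t=35.250 rel=+0.0841 phi=-0.0533(-3.05d) world=+0.0308 shift=-0.0,1.1 cost=245026
t=35.300 rel=+0.0991 phi=-0.0538(-3.08d) world=+0.0452 shift=-0.1,1.3 cost=258027
pos [ 0.5456 -0.2437  0.3043] F: th 0.0371+-0.0036 om -0.0067+-0.0096 k 1.087+-0.037 fr 8.3e-05 bias 0.0108+-0.0025
plan phi deg: [-3.15 -2.84 -2.41 -2.02 -1.82 -1.81 -1.26 -0.59] 
 th: ['+0.034~0.004', '+0.032~0.005', '+0.029~0.006', '+0.025~0.008', '+0.021~0.010', '+0.017~0.012', '+0.014~0.015', '+0.011~0.019', '+0.009~0.023', '+0.007~0.028', '+0.005~0.034', '+0.004~0.042', '+0.004~0.050', '+0.003~0.061'] om ['-0.02', '-0.02', '-0.03', '-0.03', '-0.03', '-0.03', '-0.02', '-0.02', '-0.02', '-0.01', '-0.01', '-0.01', '-0.00', '-0.00']
 ax: [-0.13  0.14  0.5   0.84  1.02  1.02  1.49  2.07] ay: [-0.08  0.08  0.3   0.5   0.61  0.61  0.89  1.24]
```

```bash
python3 -m pendant '[{"jaw":-1,"tx":0,"ty":0,"tz":0,"ax":-0.09,"ay":-0.05,"az":0},{"jaw":-1,"tx":0,"ty":0,"tz":0,"ax":0,"ay":0,"az":0},{"jaw":-1,"tx":0,"ty":0,"tz":0,"ax":0.34,"ay":0.21,"az":0},{"jaw":-1,"tx":0,"ty":0,"tz":0,"ax":0.69,"ay":0.41,"az":0}]' | head -2
python3 est.py 4 -3.1 -3 -2.6 -2.2
```

```text
clock: 35.85
position: [0.5455, -0.2436, 0.3043]
t=35.850 rel=+0.0795 phi=-0.0397(-2.28d) world=+0.0398 shift=0.1,1.4 cost=255031
t=35.900 rel=+0.0788 phi=-0.0394(-2.26d) world=+0.0394 shift=0.1,1.4 cost=253037
t=35.950 rel=+0.0775 phi=-0.0399(-2.29d) world=+0.0376 shift=0.1,1.5 cost=253044
t=36.000 rel=+0.0772 phi=-0.0400(-2.29d) world=+0.0372 shift=0.1,1.5 cost=254041
pos [ 0.5455 -0.2437  0.3043] F: th 0.0368+-0.0036 om -0.0040+-0.0106 k 1.106+-0.040 fr 8.6e-05 bias 0.0128+-0.0029
plan phi deg: [-2.27 -2.23 -2.3  -2.18 -2.18 -2.22 -2.28 -2.16] 
 th: ['+0.037~0.005', '+0.037~0.006', '+0.036~0.008', '+0.035~0.009', '+0.034~0.011', '+0.033~0.014', '+0.032~0.017', '+0.030~0.021', '+0.029~0.025', '+0.027~0.031', '+0.024~0.038', '+0.022~0.046', '+0.018~0.056', '+0.014~0.068'] om ['-0.01', '-0.00', '-0.01', '-0.00', '-0.01', '-0.01', '-0.01', '-0.01', '-0.01', '-0.02', '-0.02', '-0.02', '-0.03', '-0.03']
 ax: [-0.06 -0.02 -0.08  0.02  0.01 -0.01 -0.07  0.03] ay: [-0.04 -0.01 -0.05  0.01  0.01 -0.01 -0.04  0.02]
```

```bash
python3 -m pendant '[{"jaw":-1,"tx":0,"ty":0,"tz":0,"ax":-0.26,"ay":-0.15,"az":0},{"jaw":-1,"tx":0,"ty":0,"tz":0,"ax":-0.34,"ay":-0.21,"az":0},{"jaw":-1,"tx":0,"ty":0,"tz":0,"ax":-0.34,"ay":-0.21,"az":0},{"jaw":-1,"tx":0,"ty":0,"tz":0,"ax":-0.34,"ay":-0.21,"az":0},{"jaw":-1,"tx":0,"ty":0,"tz":0,"ax":-0.34,"ay":-0.21,"az":0}]' | head -2
python3 est.py 4 -2.5 -2.6 -2.6 -2.6 -2.6
```

```text
clock: 36.67
position: [0.5454, -0.2435, 0.3043]
t=36.675 rel=+0.0537 phi=-0.0470(-2.69d) world=+0.0067 shift=0.2,1.7 cost=253054
t=36.725 rel=+0.0506 phi=-0.0470(-2.69d) world=+0.0036 shift=0.1,1.6 cost=253062
t=36.775 rel=+0.0450 phi=-0.0470(-2.69d) world=-0.0019 shift=0.1,1.6 cost=249062
t=36.825 rel=+0.0403 phi=-0.0470(-2.69d) world=-0.0067 shift=0.2,1.5 cost=243061
pos [ 0.5454 -0.2435  0.3043] F: th -0.0084+-0.0040 om -0.0860+-0.0116 k 1.093+-0.037 fr 8.1e-05 bias 0.0098+-0.0034
plan phi deg: [ 0.78  2.73  2.73  2.67  2.27  1.41  0.29 -0.65] 
 th: ['-0.013~0.005', '-0.017~0.006', '-0.021~0.008', '-0.022~0.011', '-0.021~0.013', '-0.019~0.017', '-0.017~0.021', '-0.014~0.026', '-0.012~0.033', '-0.009~0.040', '-0.007~0.049', '-0.006~0.060', '-0.005~0.073', '-0.005~0.088'] om ['-0.03', '-0.03', '-0.02', '+0.00', '+0.02', '+0.02', '+0.02', '+0.02', '+0.02', '+0.02', '+0.01', '+0.01', '+0.01', '+0.00']
 ax: [2.9  4.58 4.57 4.53 4.18 3.44 2.48 1.67] ay: [1.74 2.74 2.74 2.71 2.5  2.06 1.49 1.  ]
```

```bash
python3 -m pendant '[{"jaw":-1,"tx":0,"ty":0,"tz":0,"ax":2.92,"ay":1.75,"az":0},{"jaw":-1,"tx":0,"ty":0,"tz":0,"ax":4.55,"ay":2.72,"az":0},{"jaw":-1,"tx":0,"ty":0,"tz":0,"ax":4.72,"ay":2.82,"az":0},{"jaw":-1,"tx":0,"ty":0,"tz":0,"ax":4.55,"ay":2.72,"az":0}]' | head -2
python3 est.py 4 .8 2.7 2.9 2.7
```

```text
clock: 37.38
position: [0.5456, -0.2438, 0.3042]
t=37.375 rel=-0.0554 phi=+0.0448(+2.57d) world=-0.0106 shift=0.2,2.0 cost=239060
t=37.425 rel=-0.0540 phi=+0.0446(+2.56d) world=-0.0094 shift=0.2,2.1 cost=238063
t=37.475 rel=-0.0533 phi=+0.0449(+2.57d) world=-0.0084 shift=0.2,2.1 cost=239063
t=37.525 rel=-0.0500 phi=+0.0450(+2.58d) world=-0.0051 shift=0.2,2.0 cost=243050
pos [ 0.5453 -0.2432  0.3046] F: th -0.0022+-0.0037 om 0.0703+-0.0110 k 1.085+-0.039 fr 8.5e-05 bias 0.0125+-0.0030
plan phi deg: [-0.44 -2.54 -3.48 -3.43 -3.41 -2.64 -1.59 -0.68] 
 th: ['+0.003~0.005', '+0.008~0.007', '+0.012~0.009', '+0.015~0.012', '+0.015~0.015', '+0.014~0.018', '+0.013~0.022', '+0.011~0.028', '+0.009~0.034', '+0.008~0.042', '+0.007~0.051', '+0.006~0.062', '+0.005~0.076', '+0.004~0.092'] om ['+0.03', '+0.03', '+0.02', '+0.01', '-0.01', '-0.01', '-0.01', '-0.01', '-0.02', '-0.01', '-0.01', '-0.01', '-0.01', '-0.00']
 ax: [-2.7  -4.49 -5.3  -5.26 -5.24 -4.59 -3.68 -2.9 ] ay: [-1.61 -2.69 -3.17 -3.15 -3.14 -2.74 -2.2  -1.74]
```

```bash
python3 -m pendant '[{"jaw":-1,"tx":0,"ty":0,"tz":0,"ax":-2.57,"ay":-1.54,"az":0},{"jaw":-1,"tx":0,"ty":0,"tz":0,"ax":-4.03,"ay":-2.41,"az":0},{"jaw":-1,"tx":0,"ty":0,"tz":0,"ax":-4.38,"ay":-2.62,"az":0},{"jaw":-1,"tx":0,"ty":0,"tz":0,"ax":-4.03,"ay":-2.41,"az":0}]' | head -2
python3 est.py 4 -.3 -2 -2.4 -2
```

```text
clock: 38.08
position: [0.5452, -0.2431, 0.3045]
t=38.075 rel=+0.0498 phi=-0.0356(-2.04d) world=+0.0142 shift=0.1,1.6 cost=242042
t=38.125 rel=+0.0528 phi=-0.0352(-2.02d) world=+0.0176 shift=0.1,1.5 cost=251045
t=38.175 rel=+0.0533 phi=-0.0358(-2.05d) world=+0.0175 shift=0.1,1.5 cost=251050
t=38.225 rel=+0.0547 phi=-0.0360(-2.06d) world=+0.0187 shift=0.1,1.4 cost=252040
pos [ 0.5456 -0.2438  0.3041] F: th 0.0204+-0.0040 om 0.0200+-0.0094 k 1.091+-0.042 fr 8.6e-05 bias 0.0118+-0.0028
plan phi deg: [-2.02 -2.03 -2.08 -2.03 -2.   -2.01 -2.04 -1.75] 
 th: ['+0.023~0.005', '+0.025~0.007', '+0.025~0.008', '+0.025~0.010', '+0.025~0.012', '+0.024~0.015', '+0.023~0.018', '+0.022~0.021', '+0.021~0.026', '+0.019~0.031', '+0.018~0.037', '+0.016~0.045', '+0.013~0.055', '+0.011~0.066'] om ['+0.01', '+0.01', '+0.00', '-0.00', '-0.00', '-0.01', '-0.01', '-0.01', '-0.01', '-0.01', '-0.01', '-0.02', '-0.02', '-0.02']
 ax: [-0.02 -0.03 -0.07 -0.03 -0.   -0.01 -0.03  0.22] ay: [-0.01 -0.02 -0.04 -0.02 -0.   -0.   -0.02  0.13]
```

```bash
python3 -m pendant '[{"jaw":-1,"tx":0,"ty":0,"tz":0,"ax":0,"ay":0,"az":0},{"jaw":-1,"tx":0,"ty":0,"tz":0,"ax":0,"ay":0,"az":0},{"jaw":-1,"tx":0,"ty":0,"tz":0,"ax":0,"ay":0,"az":0},{"jaw":-1,"tx":0,"ty":0,"tz":0,"ax":0,"ay":0,"az":0}]' | head -2
python3 est.py 4 -2 -2 -2 -2
```

```text
clock: 38.78
position: [0.5454, -0.2435, 0.3044]
t=38.775 rel=+0.0632 phi=-0.0364(-2.09d) world=+0.0267 shift=0.1,1.3 cost=250038
t=38.825 rel=+0.0623 phi=-0.0365(-2.09d) world=+0.0258 shift=0.1,1.4 cost=252039
t=38.875 rel=+0.0623 phi=-0.0364(-2.09d) world=+0.0259 shift=0.1,1.3 cost=251037
t=38.925 rel=+0.0644 phi=-0.0365(-2.09d) world=+0.0280 shift=0.1,1.3 cost=250038
pos [ 0.5454 -0.2435  0.3044] F: th 0.0264+-0.0036 om 0.0013+-0.0089 k 1.091+-0.045 fr 8.4e-05 bias 0.0122+-0.0028
plan phi deg: [-2.07 -2.19 -1.9  -2.   -2.11 -1.98 -1.62 -1.03] 
 th: ['+0.026~0.004', '+0.025~0.005', '+0.024~0.006', '+0.022~0.008', '+0.020~0.010', '+0.017~0.012', '+0.015~0.014', '+0.014~0.018', '+0.012~0.022', '+0.010~0.027', '+0.009~0.033', '+0.008~0.040', '+0.007~0.049', '+0.005~0.059'] om ['-0.01', '-0.01', '-0.01', '-0.02', '-0.02', '-0.02', '-0.02', '-0.01', '-0.01', '-0.01', '-0.01', '-0.01', '-0.01', '-0.01']
 ax: [-0.06 -0.16  0.09 -0.   -0.09  0.01  0.33  0.83] ay: [-0.04 -0.1   0.05 -0.   -0.05  0.01  0.2   0.5 ]
```

```bash
python3 -m pendant '[{"jaw":-1,"tx":0,"ty":0,"tz":0,"ax":-0.09,"ay":-0.05,"az":0},{"jaw":-1,"tx":0,"ty":0,"tz":0,"ax":-0.09,"ay":-0.05,"az":0},{"jaw":-1,"tx":0,"ty":0,"tz":0,"ax":-0.09,"ay":-0.05,"az":0},{"jaw":-1,"tx":0,"ty":0,"tz":0,"ax":-0.09,"ay":-0.05,"az":0},{"jaw":-1,"tx":0,"ty":0,"tz":0,"ax":-0.09,"ay":-0.05,"az":0}]' | head -2
python3 est.py 4 -2.1 -2.1 -2.1 -2.1 -2.1
```

```text
clock: 39.6
position: [0.5454, -0.2435, 0.3043]
t=39.600 rel=+0.0659 phi=-0.0382(-2.19d) world=+0.0276 shift=0.1,1.4 cost=252040
t=39.650 rel=+0.0656 phi=-0.0382(-2.19d) world=+0.0274 shift=0.1,1.3 cost=252038
t=39.700 rel=+0.0718 phi=-0.0381(-2.18d) world=+0.0336 shift=0.0,1.3 cost=259037
t=39.750 rel=+0.0718 phi=-0.0383(-2.19d) world=+0.0336 shift=0.1,1.4 cost=259039
pos [ 0.5454 -0.2435  0.3044] F: th 0.0306+-0.0032 om 0.0045+-0.0075 k 1.105+-0.044 fr 8.9e-05 bias 0.0142+-0.0030
plan phi deg: [-2.12 -1.99 -2.   -2.04 -2.03 -2.06 -2.1  -1.98] 
 th: ['+0.031~0.004', '+0.030~0.005', '+0.030~0.006', '+0.029~0.007', '+0.028~0.009', '+0.027~0.011', '+0.025~0.013', '+0.024~0.017', '+0.022~0.021', '+0.020~0.025', '+0.018~0.031', '+0.015~0.038', '+0.011~0.047', '+0.007~0.058'] om ['-0.00', '-0.00', '-0.00', '-0.01', '-0.01', '-0.01', '-0.01', '-0.01', '-0.02', '-0.02', '-0.02', '-0.03', '-0.03', '-0.04']
 ax: [-0.02  0.09  0.09  0.05  0.06  0.04  0.    0.1 ] ay: [-0.01  0.06  0.05  0.03  0.04  0.02  0.    0.06]
```

```bash
python3 -m pendant '[{"jaw":-1,"tx":0,"ty":0,"tz":0,"ax":0,"ay":0,"az":0},{"jaw":-1,"tx":0,"ty":0,"tz":0,"ax":0,"ay":0,"az":0},{"jaw":-1,"tx":0,"ty":0,"tz":0,"ax":0,"ay":0,"az":0},{"jaw":-1,"tx":0,"ty":0,"tz":0,"ax":0,"ay":0,"az":0},{"jaw":-1,"tx":0,"ty":0,"tz":0,"ax":0,"ay":0,"az":0}]' | head -2
python3 est.py 3 -2.1 -2.1 -2.1 -2.1 -2.1 | head -4; python3 - <<'E'
from h import *
im=grab("scene"); W=pts(im); hsv=cv2.cvtColor(im["pixels"],cv2.COLOR_BGR2HSV); s=manip.get_state(); px,py,_=s["position"]
m=(np.hypot(W[...,0]-px,W[...,1]-py)<.1)&(W[...,2]>.05)&(W[...,2]<.075); q=W[m]; print("base blob",len(q),cv2.minEnclosingCircle((q[:,:2]*1000).astype(np.float32)),np.percentile(q[:,2],[5,50,95]))
m=(np.abs(W[...,2]-.01)<.004)&(np.hypot(W[...,0]-px,W[...,1]-py)<.125)&(np.hypot(W[...,0]-.29,W[...,1]+.228)>.13); q=W[m];print("mat",len(q),cv2.minEnclosingCircle((q[:,:2]*1000).astype(np.float32)))
cv2.imwrite("pics/m.png",im["pixels"][150:380,150:420])
E
```

```text
clock: 40.42
position: [0.5454, -0.2435, 0.3043]
t=40.425 rel=+0.0728 phi=-0.0382(-2.19d) world=+0.0346 shift=0.1,1.3 cost=259037
t=40.475 rel=+0.0724 phi=-0.0382(-2.19d) world=+0.0342 shift=0.1,1.3 cost=259034
t=40.525 rel=+0.0663 phi=-0.0383(-2.19d) world=+0.0280 shift=0.1,1.3 cost=252037
pos [ 0.5455 -0.2435  0.3043] F: th 0.0323+-0.0031 om 0.0050+-0.0068 k 1.107+-0.045 fr 9.3e-05 bias 0.0144+-0.0034
base blob 1475 ((553.6972045898438, -252.0231170654297), 75.54736328125) [0.06525909 0.07172273 0.07419082]
mat 2818 ((548.1351928710938, -242.2914276123047), 111.28355407714844)
```

Step 2 is met: about 7 s over the mat, all within 0.05 rad. Once levelled, the base will be at (548.6, -243.5) mm over a mat centre of about (548, -243). Lowering now.

```bash
python3 -m pendant '[{"jaw":-1,"tx":0,"ty":0,"tz":-0.4,"ax":0.43,"ay":0.26,"az":0},{"jaw":-1,"tx":0,"ty":0,"tz":-1.0,"ax":0.86,"ay":0.51,"az":0},{"jaw":-1,"tx":0,"ty":0,"tz":-1.7,"ax":1.29,"ay":0.77,"az":0},{"jaw":-1,"tx":0,"ty":0,"tz":-2.4,"ax":1.8,"ay":1.08,"az":0},{"jaw":-1,"tx":0,"ty":0,"tz":-3.1,"ax":1.8,"ay":1.08,"az":0},{"jaw":-1,"tx":0,"ty":0,"tz":-3.7,"ax":1.8,"ay":1.08,"az":0},{"jaw":-1,"tx":0,"ty":0,"tz":-4.2,"ax":1.8,"ay":1.08,"az":0},{"jaw":-1,"tx":0,"ty":0,"tz":-4.5,"ax":1.8,"ay":1.08,"az":0},{"jaw":-1,"tx":0,"ty":0,"tz":-4.7,"ax":1.8,"ay":1.08,"az":0},{"jaw":-1,"tx":0,"ty":0,"tz":-4.85,"ax":1.8,"ay":1.08,"az":0}]'
```

```text
clock: 41.88
position: [0.5455, -0.2436, 0.2559]
ee_rot: [0.0, 0.964, 0.266, 0.0]
contact_force: [0.9, -0.1, -9.9]
width: 0.0232
gripper_force: 60.8
```

```bash
python3 -m pendant '[{"jaw":-1,"tx":0,"ty":0,"tz":-0.05,"ax":0,"ay":0,"az":0},{"jaw":-1,"tx":0,"ty":0,"tz":-0.1,"ax":0,"ay":0,"az":0},{"jaw":-1,"tx":0,"ty":0,"tz":-0.1,"ax":0,"ay":0,"az":0}]'
python3 -m pendant '[{"jaw":-1,"tx":0,"ty":0,"tz":-0.03,"ax":0,"ay":0,"az":0},{"jaw":-1,"tx":0,"ty":0,"tz":-0.06,"ax":0,"ay":0,"az":0},{"jaw":-1,"tx":0,"ty":0,"tz":-0.06,"ax":0,"ay":0,"az":0}]'
python3 est.py 2 0 0 0 0 0 0 | head -3
```

```text
clock: 42.25
position: [0.5455, -0.2435, 0.2551]
ee_rot: [0.0, 0.964, 0.266, 0.0]
contact_force: [-0.6, -0.4, -8.3]
width: 0.0235
gripper_force: 61.0
clock: 42.62
position: [0.5455, -0.2435, 0.2551]
ee_rot: [0.0, 0.964, 0.266, 0.001]
contact_force: [-1.4, 1.9, -3.2]
width: 0.0232
gripper_force: 61.6
t=42.625 rel=+0.2030 phi=-0.0023(-0.13d) world=+0.2006 shift=-0.9,-0.6 cost=194756
t=42.675 rel=+0.2033 phi=-0.0023(-0.13d) world=+0.2010 shift=-0.9,-0.6 cost=194753
pos [ 0.5455 -0.2435  0.255 ] F: th 0.0983+-0.0152 om 0.1638+-0.0299 k 1.107+-0.047 fr 9.4e-05 bias 0.0142+-0.0039
```

```bash
python3 -m pendant '[{"jaw":-1,"tx":0,"ty":0,"tz":-0.03,"ax":0,"ay":0,"az":0},{"jaw":-1,"tx":0,"ty":0,"tz":-0.03,"ax":0,"ay":0,"az":0},{"jaw":-1,"tx":0,"ty":0,"tz":-0.03,"ax":0,"ay":0,"az":0},{"jaw":-1,"tx":0,"ty":0,"tz":-0.03,"ax":0,"ay":0,"az":0},{"jaw":-0.4,"tx":0,"ty":0,"tz":-0.03,"ax":0,"ay":0,"az":0},{"jaw":0,"tx":0,"ty":0,"tz":-0.03,"ax":0,"ay":0,"az":0},{"jaw":0.5,"tx":0,"ty":0,"tz":-0.03,"ax":0,"ay":0,"az":0},{"jaw":0.8,"tx":0,"ty":0,"tz":-0.03,"ax":0,"ay":0,"az":0},{"jaw":0.8,"tx":0,"ty":0,"tz":-0.03,"ax":0,"ay":0,"az":0}]' 20
python3 -m pendant '[{"jaw":0.8,"tx":0,"ty":0,"tz":1,"ax":0,"ay":0,"az":0},{"jaw":0.8,"tx":0,"ty":0,"tz":3,"ax":0,"ay":0,"az":0},{"jaw":0.8,"tx":0,"ty":0,"tz":6,"ax":0,"ay":0,"az":0},{"jaw":0.8,"tx":0,"ty":0,"tz":9,"ax":0,"ay":0,"az":0},{"jaw":0.8,"tx":0,"ty":0,"tz":12,"ax":0,"ay":0,"az":0},{"jaw":0.8,"tx":0,"ty":0,"tz":13,"ax":0,"ay":0,"az":0},{"jaw":0.8,"tx":0,"ty":0,"tz":13,"ax":0,"ay":0,"az":0},{"jaw":0.8,"tx":0,"ty":0,"tz":13,"ax":0,"ay":0,"az":0}]'
python3 - <<'E'
from h import *
import time
im=grab("scene"); W=pts(im); px,py=.5455,-.2435
m=(np.hypot(W[...,0]-px,W[...,1]-py)<.1)&(W[...,2]>.0165)&(W[...,2]<.028); q=W[m]; print("base",len(q),cv2.minEnclosingCircle((q[:,:2]*1000).astype(np.float32)),np.percentile(q[:,2],[5,50,95]))
b=W[(np.hypot(W[...,0]-px,W[...,1]-py)<.09)&(W[...,2]>.25)&(W[...,2]<.3)]; print("bar",b.mean(0),np.percentile(b[:,2],97))
a=im["pixels"][110:350,160:400]; im2=grab("scene"); print("motion",np.abs(im2["pixels"][110:350,160:400].astype(int)-a).mean())
cv2.imwrite("pics/end.png",cv2.resize(a,None,fx=2.3,fy=2.3))
E
```

```text
clock: 43.85
position: [0.5456, -0.2437, 0.2538]
ee_rot: [0.0, 0.964, 0.266, 0.0]
contact_force: [-0.5, 0.9, 0.3]
width: 0.0767
gripper_force: 0.0
clock: 44.85
position: [0.545, -0.2433, 0.3825]
ee_rot: [-0.001, 0.964, 0.266, -0.001]
contact_force: [-0.2, -0.5, 0.2]
width: 0.0771
gripper_force: 0.0
base 1555 ((549.6390380859375, -245.16473388671875), 75.79113006591797) [0.01914775 0.02150058 0.02376129]
bar [ 0.56059511 -0.24393353  0.27637705] 0.2905157880970329
motion 2.015271990740741
```

View pics/end.png

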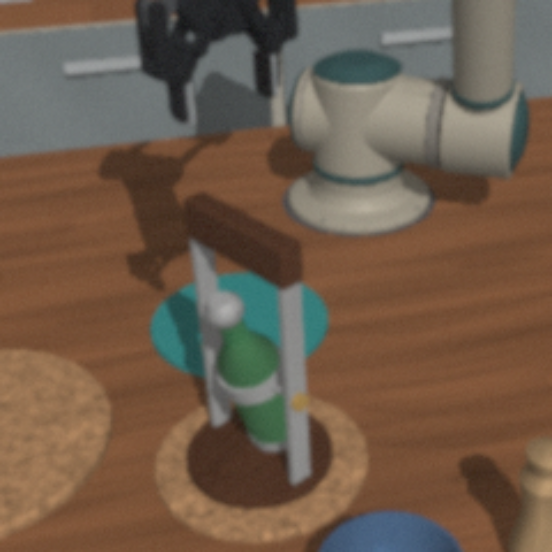

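The picture shows the cradle standing flat in the middle of the small cork mat (base centre near crop (260,458)). The bottle rests on its + stop and the gripper is clear above. I let a second pass so it settles, then hand in.

```bash
python3 -m pendant '[{"jaw":0.8,"tx":0,"ty":0,"tz":0,"ax":0,"ay":0,"az":0},{"jaw":0.8,"tx":0,"ty":0,"tz":0,"ax":0,"ay":0,"az":0},{"jaw":0.8,"tx":0,"ty":0,"tz":0,"ax":0,"ay":0,"az":0},{"jaw":0.8,"tx":0,"ty":0,"tz":0,"ax":0,"ay":0,"az":0},{"jaw":0.8,"tx":0,"ty":0,"tz":0,"ax":0,"ay":0,"az":0},{"jaw":0.8,"tx":0,"ty":0,"tz":0,"ax":0,"ay":0,"az":0}]' | head -1; python3 -c "from rig import manip; print(manip.sign_off())"
```

```text
clock: 45.7
the job is handed in; nothing more can be done
None
```

I handed the job in at about 46 s, but sign-off gave no verdict: the cradle stands released within a few millimetres of the mat's centre, with the bottle back on its stop. My estimates had the bottle within 0.1 rad of upright for over 3 s before the carry and about 7 s over the mat.

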